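# Batch a badge order through the tipping weigh pan

## Robot

A 6-joint arm with a two-finger parallel gripper is mounted at the origin on the work surface. World frame = base frame: x ahead of the robot, y to its left, z up, the work surface at z = 0. Lengths are in m, angles in rad, forces in N, time in s.
With the tool pointing down it reaches from about 0.35 to 0.975 m from the base axis. Payload 17.4 kg.
Tool frame: the origin (TCP) lies midway between the tips of the shut fingers; the grasp point (between the pads) lies 19 mm behind it; y points along the fingers, x is the direction in which the jaws open and shut, and the axes are right-handed (so a half turn about y gives the same grasp; the last joint's range is limited). The gripper opens to 85 mm and grips with 20 to 120 N. Pads are 22 mm wide; open, the fingers measure 114 mm over their backs; the gripper's body (76 mm by 85 mm) begins 54 mm behind the grasp point. The pads swing forward as they close: fully open they stand 13 mm farther back than shut.
Start: joints at [-1.178, 0.116, 1.442, -0, 1.584, -0.038], TCP at [0.282, -0.613, 0.196] pointing down, gripper open.
Joint ranges: [-2.83, 2.83], [-0.83, 2.19], [0.07, 2.5], [-1.14, 4.28], [0.01, 3], [-2.97, 2.97]. Speed limits (rad/s): [1.89, 1.89, 2.22, 3.14, 3.14, 3.14].

## Interface

Orientations are given as a unit quaternion [w, x, y, z].
In Python, from cell import ctrl gives the robot as it stands.
- The arm moves only by the tool arm_command, never from a script. Its argument "motion" is a list of rows, each a list of 7 numbers: the shift along the tool's x, y, z in mm, then the turn, a rotation vector about the tool's x, y, z in rad, then the finger opening in mm, from 0 to 85.4. In form: [[tx, ty, tz, wx, wy, wz, gripper], ...]. A call has 1 to 20 rows; each row is the pose to reach, as a shift and turn from the pose measured when the call began, along the tool's axes at that moment; what a row does not reach only later rows make up. A row lasts 1/10 s, in which the tool goes at most 50 mm and 8.59 degrees, less where a joint would pass 70% of its speed; a pose out of reach is approached as far as the arm can. A call with a gripper value outside its range is refused whole. The fingers move at their own pace and stop on an object; "grip_force" is the grip in N (left out, the last holds). Time passes only in rows, so rows that repeat a pose let the fingers close. It gives the time, the measured TCP pose, the force and the opening at its end, in the units of the state.
- ctrl.observe(): the state, without advancing time (a new reading comes with each control period).
- ctrl.capture(name): name is "scene" or "top"; returns the picture (400x640x3 uint8, red, green, blue); there is no depth.
- ctrl.calibration(name): a dict with "fx", "fy", "cx", "cy" (pixels), "R" (3x3) and "t" (3): a world point X has camera coordinates R X + t. Camera axes: x right, y down, z forward; pixel columns grow to the right and rows downward; lengths in m; the calibration is good to about 2 mm. A picture is of the moment at which its call begins. calibration takes no time and is no camera call.
- ctrl.job_done(): hands the job in, once; it reports no verdict.
Trained networks look in the newest picture that a camera, given by its name, has taken for a name from the list of things; names that differ only in an ending like _2 or _b are one class to them, and where a whole thing is asked for, a point or a joint stands for the part that bears it (a point fixed in the world has none). Each returns a list of dicts, best first, with "score" (0 to 1); they miss things now and then, are a little off and sometimes report something else, mostly with a low value. They report only what shows in the picture. A call takes as long as a camera call. They do not tell look-alikes from the thing itself.
- ctrl.spot_in(camera, thing): "position" ([column, row] in pixels, amid what is visible of it).
- ctrl.landmark_of(camera, thing): "position" ([column, row] in pixels: a listed point, or the origin of a listed thing).
The state is a dict: "time": time; "joint_pos": joint angles; "joint_vel": joint speeds; "joint_torque": joint torques, N m; "eef_pos": TCP position; "tcp_rot": TCP orientation; "wrist_force": force on the tool from outside, world axes, zero at the start; "wrist_torque": the same for the moment, N m; "width": finger opening in m.
Only numpy, scipy, OpenCV 4.12 (cv2) and the standard library are available. Lean on these libraries where they do the work, as an engineer would, in place of code of your own. Each camera call takes 0.05 s, during which the arm holds its last target.

## Task

Make up the order at the badge bench: bring the scale's tipping pan back level with its lever, load it with every picture magnet from the cutting mat and the one yellow bottle opener from the crate, and with the whole lot in the level pan swing the lever all the way over so that it slides out into the carton; then bring the pan back level. The other openers stay in their crate, and leave the die, the jar and the screwdriver alone.

Things in the scene. Friction and masses are not known exactly. Their poses are not given: they have to be found in the camera images.
- pan (a joint): the pan's tilt about its pivot: 0 = level on its rear rest, grows as it tips towards the carton, 1.85 rad = stop, fully tipped, mouth down over the carton. A stiff friction pivot: the pan stays wherever it is left; moving it takes about 4 to 8 N at the handle. At the start it has been left part-way tipped (0.2 to 0.6 rad)
- pivot (a point): point on the pan's pivot axis, on the robot's side of the scale, 160 mm above the bench and 85 mm out from the pan's side wall, in the plane in which the middle of the lever's handle swings (the lever bar itself, 13 mm thick, is 43 mm nearer the pan). x axis: the level pivot axis, pointing from the lever to the pan; y axis: level, pointing from the carton to the scale; z up. It turns with the scale (yaw only)
- handle (a point): middle of the lever's black revolving handle, a cylinder 26 mm dia. and 70 mm long parallel to the pivot axis, 150 mm from pivot and sticking out from the lever bar towards the robot. Turning with the pan, at tilt q the lever leans 0.873 - q rad from upright (positive: to +y of pivot; negative: over the carton's side). Pinch it from above, fingers closing square to the pivot axis, and lead it round
- pan_floor (a point): middle of the inner floor of the aluminium tipping pan, in a cradle between yellow cheeks on a grey bench scale; turns with the pan (level: axes as pivot, floor 150 mm above the bench). Inside 150 mm along x and y at the floor; back and side walls 55 mm high; the front (-y) is a lip sloping out at 45 degrees to 42 mm high. The pivot axis runs 85 mm to -y of this point, 10 mm above it
- carton: open brown cardboard carton standing fixed at the pouring side of the scale, outside 200 (x) x 170 (y) x 90 mm high, walls and floor 5 mm; origin at the centre of its underside
- mat: thin dark blue gridded cutting mat, 260 (x) x 240 (y) x 2 mm, fixed; origin at the centre of its underside. The magnets lie on it. Mat and crate swap sides of the bench from start to start
- crate: low open wooden crate, outside 262 (x) x 222 (y) x 50 mm high, walls and floor 6 mm, fixed; origin at the centre of its underside. It holds five openers of different colours, one lying crosswise on top of the ends of the others
- magnet0_c (a point): centre of a picture fridge magnet (may be absent): rectangular white-edged badge with a coloured picture face, 66 (its x) x 44 (its y) x 9 mm (its z, upwards at the start), 45 g
- magnet1_c (a point): centre of a picture fridge magnet (may be absent): rectangular white-edged badge with a coloured picture face, 66 (its x) x 44 (its y) x 9 mm (its z, upwards at the start), 45 g
- magnet2_c (a point): centre of a picture fridge magnet (may be absent): rectangular white-edged badge with a coloured picture face, 66 (its x) x 44 (its y) x 9 mm (its z, upwards at the start), 45 g
- magnet3_c (a point): centre of a picture fridge magnet (may be absent): rectangular white-edged badge with a coloured picture face, 66 (its x) x 44 (its y) x 9 mm (its z, upwards at the start), 45 g
- opener_yellow_c (a point): middle of the yellow bottle opener, half-way up: flat, 110 mm long (its x) and 9 mm thick (its z); a round badge head 44 mm dia. centred 33 mm to its -x, and a straight handle 22 mm wide (its y) from 19 mm to the -x side of this point to the end 55 mm to +x; 60 g
- opener_red_c (a point): middle of the red bottle opener, half-way up: flat, 110 mm long (its x) and 9 mm thick (its z); a round badge head 44 mm dia. centred 33 mm to its -x, and a straight handle 22 mm wide (its y) from 19 mm to the -x side of this point to the end 55 mm to +x; 60 g
- opener_blue_c (a point): middle of the blue bottle opener, half-way up: flat, 110 mm long (its x) and 9 mm thick (its z); a round badge head 44 mm dia. centred 33 mm to its -x, and a straight handle 22 mm wide (its y) from 19 mm to the -x side of this point to the end 55 mm to +x; 60 g
- opener_green_c (a point): middle of the green bottle opener, half-way up: flat, 110 mm long (its x) and 9 mm thick (its z); a round badge head 44 mm dia. centred 33 mm to its -x, and a straight handle 22 mm wide (its y) from 19 mm to the -x side of this point to the end 55 mm to +x; 60 g
- opener_black_c (a point): middle of the black bottle opener, half-way up: flat, 110 mm long (its x) and 9 mm thick (its z); a round badge head 44 mm dia. centred 33 mm to its -x, and a straight handle 22 mm wide (its y) from 19 mm to the -x side of this point to the end 55 mm to +x; 60 g
- die: bystander: dark steel press die, stepped cylinder 66 mm dia., 45 mm high; origin under its centre
- jar: bystander: glass jar with metal cap, 64 mm dia., 85 mm high; origin under its centre
- driver: bystander: screwdriver lying on the bench, 170 mm long; origin under its middle
Mind the look-alikes: they are no part of the job. What is shaped like the part that bears magnet2_c but turquoise is not meant.

How it is judged:
On the way, in this order (a step that is already met when the one before it is completed fails the run):
1. every magnet and the yellow opener lie together in the level pan (value of joint pan below 0.12 rad and x of magnet0_c in the frame of pan_floor between -0.078 and 0.078 m and y of magnet0_c in the frame of pan_floor between -0.1 and 0.1 m and z of magnet0_c in the frame of pan_floor between -0.002 and 0.065 m and x of magnet1_c in the frame of pan_floor between -0.078 and 0.078 m and y of magnet1_c in the frame of pan_floor between -0.1 and 0.1 m and z of magnet1_c in the frame of pan_floor between -0.002 and 0.065 m and x of magnet2_c in the frame of pan_floor between -0.078 and 0.078 m and y of magnet2_c in the frame of pan_floor between -0.1 and 0.1 m and z of magnet2_c in the frame of pan_floor between -0.002 and 0.065 m and x of magnet3_c in the frame of pan_floor between -0.078 and 0.078 m and y of magnet3_c in the frame of pan_floor between -0.1 and 0.1 m and z of magnet3_c in the frame of pan_floor between -0.002 and 0.065 m and x of opener_yellow_c in the frame of pan_floor between -0.078 and 0.078 m and y of opener_yellow_c in the frame of pan_floor between -0.1 and 0.1 m and z of opener_yellow_c in the frame of pan_floor between -0.002 and 0.065 m), for 0.5 s.
2. the lever is swung all the way over and the pan is tipped (value of joint pan above 1.65 rad), for 0.2 s.
At the end, for the whole second after the job is handed in: every magnet and the yellow opener rest inside the carton (centres within its walls and below its rim), the pan is level again (tilt under 0.12 rad), and the other four openers are inside their crate (value of joint pan below 0.12 rad and x of magnet0_c in the frame of carton between -0.098 and 0.098 m and y of magnet0_c in the frame of carton between -0.083 and 0.083 m and z of magnet0_c in the frame of carton between 0 and 0.085 m and x of magnet1_c in the frame of carton between -0.098 and 0.098 m and y of magnet1_c in the frame of carton between -0.083 and 0.083 m and z of magnet1_c in the frame of carton between 0 and 0.085 m and x of magnet2_c in the frame of carton between -0.098 and 0.098 m and y of magnet2_c in the frame of carton between -0.083 and 0.083 m and z of magnet2_c in the frame of carton between 0 and 0.085 m and x of magnet3_c in the frame of carton between -0.098 and 0.098 m and y of magnet3_c in the frame of carton between -0.083 and 0.083 m and z of magnet3_c in the frame of carton between 0 and 0.085 m and x of opener_yellow_c in the frame of carton between -0.098 and 0.098 m and y of opener_yellow_c in the frame of carton between -0.083 and 0.083 m and z of opener_yellow_c in the frame of carton between 0 and 0.085 m and x of opener_red_c in the frame of crate between -0.128 and 0.128 m and y of opener_red_c in the frame of crate between -0.108 and 0.108 m and z of opener_red_c in the frame of crate between 0 and 0.06 m and x of opener_blue_c in the frame of crate between -0.128 and 0.128 m and y of opener_blue_c in the frame of crate between -0.108 and 0.108 m and z of opener_blue_c in the frame of crate between 0 and 0.06 m and x of opener_green_c in the frame of crate between -0.128 and 0.128 m and y of opener_green_c in the frame of crate between -0.108 and 0.108 m and z of opener_green_c in the frame of crate between 0 and 0.06 m and x of opener_black_c in the frame of crate between -0.128 and 0.128 m and y of opener_black_c in the frame of crate between -0.108 and 0.108 m and z of opener_black_c in the frame of crate between 0 and 0.06 m and linear speed of each of magnet0, magnet1, magnet2, magnet3, opener_yellow below 0.03 m/s); the robot touches nothing.
It fails at once if the die is disturbed (moved more than 25 mm) (distance of die from where it was at the start of the episode above 0.025 m).
It fails at once if the jar is disturbed (moved more than 25 mm) (distance of jar from where it was at the start of the episode above 0.025 m).
It fails at once if the screwdriver is disturbed (moved more than 25 mm) (distance of driver from where it was at the start of the episode above 0.025 m).
Of magnet0, magnet1, magnet2, magnet3 only 2 to 4 are there at a start; the rules pass over those that are not, and their reading is None.
At some moment in a run one of magnet0, magnet1, magnet2, magnet3 may be knocked a few centimetres aside while the robot is not near it.
Once in a run the grip may slacken for a moment while it holds something.
It also fails if it takes over 210 s, if anything falls off the work surface, if the arm or the gripper's body presses on something with over 40 N, if the wrist force passes 120 N, or if a joint passes its speed limit or range.

## Working session

There is one attempt and no reset: what is moved stays moved. The work goes in short steps, Python scripts to look and compute and a tool call to move; the robot and the scene stay as the last step left them, time stands still between calls to the robot, and variables do not carry over. Pictures are saved under pics/ and viewed, and the job is handed in when it is done.

Besides the shell and the picture viewer there is one more tool, called after ">>>" in YAML: its name, and indented under it one key for each argument. arm_command: Moves the arm, as the interface text tells. Its arguments: {"type":"object","properties":{"motion":{"type":"array","items":{"type":"array","items":{"type":"number"}}},"grip_force":{"type":"number"}},"required":["motion"]}

```bash
ls; mkdir -p pics
python3 - <<'E'
from cell import ctrl
import cv2
s=ctrl.observe(); print(s)
for n in ("scene","top"):
    im=ctrl.capture(n); cv2.imwrite(f"pics/{n}0.png",im[:,:,::-1]); c=ctrl.calibration(n); print(n,c)
E
```

```text
pics
{'time': 0.0, 'joint_pos': array([-1.17778668e+00,  1.16493102e-01,  1.44226908e+00, -4.51286463e-06,
        1.58401075e+00, -3.77693292e-02]), 'joint_vel': array([-3.58919527e-05, -4.95993573e-04, -1.34246505e-03, -1.09512854e-03,
        1.08917079e-03, -8.61749653e-05]), 'joint_torque': array([ 8.10478785e-03, -7.31966043e+01, -6.32496858e+01,  3.44158761e-04,
        6.16789897e-03, -3.30700800e-05]), 'eef_pos': array([ 0.28178441, -0.61310967,  0.19505504]), 'tcp_rot': array([ 0.59554744, -0.59507348,  0.38192607, -0.38123913]), 'wrist_force': array([-0.72514056,  0.66974617, -0.16628043]), 'wrist_torque': array([-0.00764086,  0.04367301, -0.00860026]), 'width': 0.08521865267629833}
scene {'fx': 425.67935953887525, 'fy': 425.67935953887525, 'cx': 315.67569876900285, 'cy': 201.55299838979764, 'R': array([[ 0.87230383,  0.48895097,  0.00360312],
       [ 0.41772012, -0.74135505, -0.52526431],
       [-0.2541573 ,  0.45969517, -0.8509315 ]]), 't': array([-0.48350634, -0.14020299,  1.31048402])}
top {'fx': 497.8792861344189, 'fy': 497.8792861344189, 'cx': 317.162869828155, 'cy': 201.42643568245816, 'R': array([[-0.01791099, -0.99979376, -0.00957256],
       [-0.99165177,  0.01898626, -0.12753938],
       [ 0.12769483,  0.00720829, -0.99178731]]), 't': array([0.00494119, 0.55827905, 1.34288217])}
```

View pics/scene0.png

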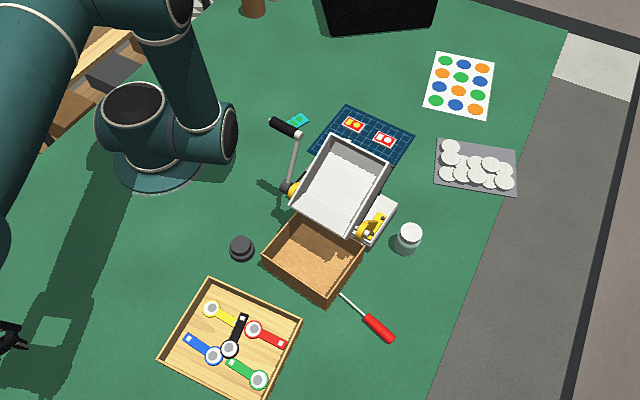

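View pics/top0.png

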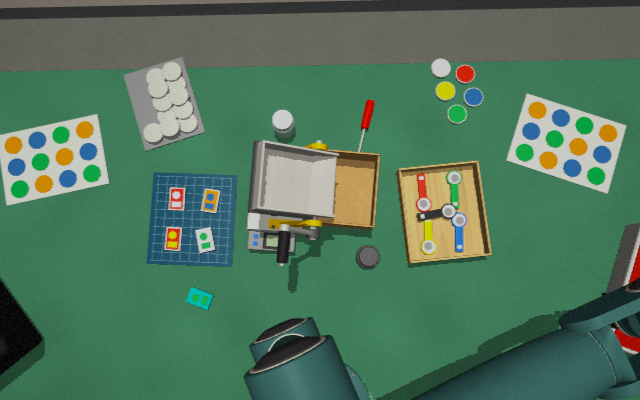

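The top view shows four magnets on the mat, at (177,198), (211,201), (173,238) and (205,240). The turquoise look-alike is off the mat at (199,298). The yellow opener is at (429,233), with the black opener lying across it. The lever handle is at (283,245).

```bash
cat > h.py <<'E'
import numpy as np, cv2
from scipy.spatial.transform import Rotation as Ro
from cell import ctrl
def ray(cam,p):
    c=ctrl.calibration(cam); R=np.array(c['R']);t=np.array(c['t'])
    d=R.T@np.array([(p[0]-c['cx'])/c['fx'],(p[1]-c['cy'])/c['fy'],1]); return -R.T@t,d
def onz(cam,p,z):
    o,d=ray(cam,p); return o+d*(z-o[2])/d[2]
def proj(cam,X):
    c=ctrl.calibration(cam); q=np.array(c['R'])@np.array(X)+np.array(c['t']); return np.array([c['fx']*q[0]/q[2]+c['cx'],c['fy']*q[1]/q[2]+c['cy']])
def tri(p1,p2):
    o1,d1=ray('scene',p1);o2,d2=ray('top',p2)
    A=np.stack([d1,-d2],1);s=np.linalg.lstsq(A,o2-o1,rcond=None)[0]
    a=o1+d1*s[0];b=o2+d2*s[1];return (a+b)/2,np.linalg.norm(a-b)
def crop(cam,name,x0,y0,x1,y1,k):
    im=ctrl.capture(cam)[:,:,::-1]; cv2.imwrite('pics/'+name,cv2.resize(im[y0:y1,x0:x1],None,fx=k,fy=k,interpolation=cv2.INTER_CUBIC))
def tcp():
    s=ctrl.observe(); q=s['tcp_rot']; return s['eef_pos'],Ro.from_quat([q[1],q[2],q[3],q[0]]),s
def goal(pos,jawang,tilt=None):
    """shift in tool axes (mm) and rotvec for tool pointing down with jaw(x) axis at angle jawang in world xy (mod pi)"""
    p,R,s=tcp(); M=R.as_matrix(); best=None
    for k in (0,1):
        a=jawang+k*np.pi; x=np.array([np.cos(a),np.sin(a),0]); y=np.array([0,0,-1.]); z=np.cross(x,y)
        w=Ro.from_matrix(M.T@np.stack([x,y,z],1)).as_rotvec()
        if best is None or np.linalg.norm(w)<np.linalg.norm(best): best=w
    sh=M.T@(np.array(pos)-p)*1000
    print('tcp',p.round(4),'shift',sh.round(1),'rot',best.round(3), 'j6',s['joint_pos'].round(2)); return sh,best
E
python3 - <<'E'
from h import *
for cam in('scene','top'):
  for th in ('pivot','handle','pan_floor','carton','mat','crate','magnet0_c','opener_yellow_c','opener_black_c','opener_red_c','die','jar','driver'):
    r=ctrl.landmark_of(cam,th); print(cam,th,[(np.round(d['position'],1).tolist(),round(d['score'],2)) for d in r[:6]])
crop('top','c1.png',390,150,500,270,6)
crop('top','c2.png',140,165,320,310,4)
print(ctrl.observe()['time'])
E
```

```text
scene pivot [([272.3, 175.6], 0.65)]
scene handle [([285.3, 126.8], 0.71), ([203.0, 350.6], 0.71)]
scene pan_floor [([347.1, 177.9], 0.67)]
scene carton [([313.4, 267.4], 0.64)]
scene mat [([360.8, 143.8], 0.55)]
scene crate [([236.8, 348.0], 0.98), ([363.4, 318.1], 0.3)]
scene magnet0_c [([382.5, 140.6], 0.59)]
scene opener_yellow_c [([222.5, 316.0], 0.97), ([362.0, 317.0], 0.34), ([286.4, 127.5], 0.19)]
scene opener_black_c [([237.7, 334.3], 0.64)]
scene opener_red_c [([262.9, 332.6], 0.77)]
scene die [([241.7, 249.7], 0.71)]
scene jar [([402.9, 247.7], 0.78)]
scene driver [([361.9, 315.5], 0.68)]
top pivot [([312.3, 247.3], 0.92)]
top handle [([284.1, 247.9], 0.74), ([455.3, 231.3], 0.24)]
top pan_floor [([283.9, 181.8], 0.69), ([209.6, 202.9], 0.69)]
top carton [([343.2, 195.2], 0.65)]
top mat [([190.4, 220.3], 0.74)]
top crate [([439.9, 214.8], 0.83)]
top magnet0_c [([176.7, 197.8], 0.84)]
top opener_yellow_c [([427.4, 232.1], 0.56)]
top opener_black_c [([434.5, 212.7], 0.79)]
top opener_red_c [([422.6, 192.9], 0.59), ([453.6, 191.0], 0.49)]
top die [([366.6, 253.5], 0.84), ([456.6, 233.5], 0.55), ([429.6, 236.3], 0.39)]
top jar [([283.6, 124.1], 0.95)]
top driver [([362.1, 129.1], 0.56)]
1.5
```

View pics/c1.png

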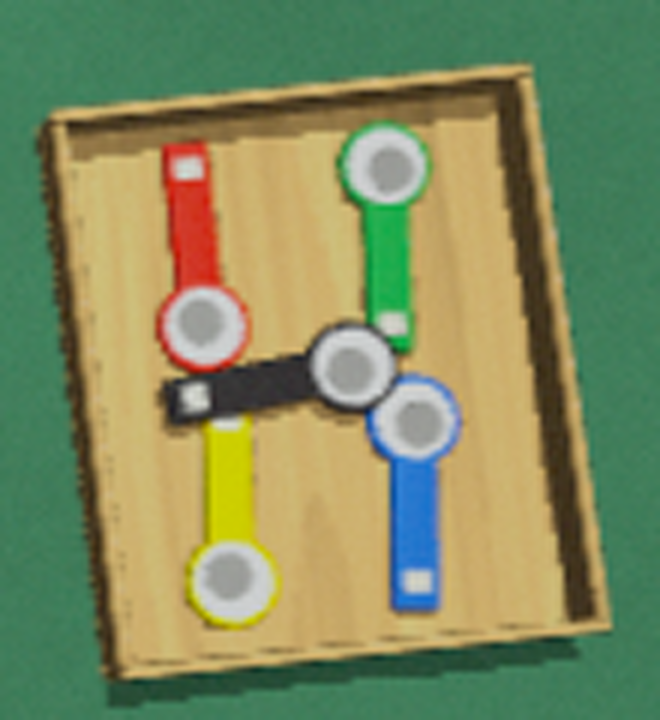

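View pics/c2.png

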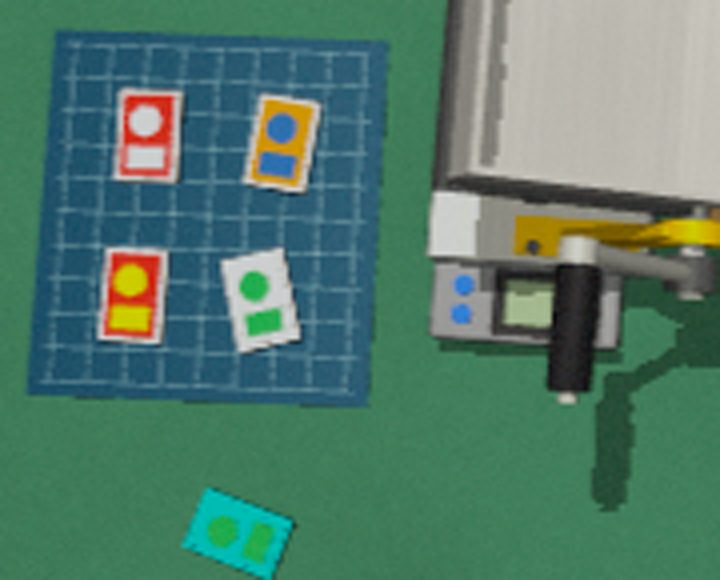

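Run:
```python
from h import *
for n,a,b in (('pivot',(272.3,175.6),(312.3,247.3)),('handle',(285.3,126.8),(284.1,247.9)),('panfloor',(347.1,177.9),(283.9,181.8)),('carton',(313.4,267.4),(343.2,195.2)),('crate',(236.8,348),(439.9,214.8)),('mat',(360.8,143.8),(190.4,220.3)),('die',(241.7,249.7),(366.6,253.5))):
    X,e=tri(a,b); print(n,X.round(4),round(e,4))
print('pivot z.16',onz('top',(312.3,247.3),.16),onz('scene',(272.3,175.6),.16))
for p in ((343.2,195.2),(439.9,214.8)): print(onz('top',p,0))
# carton edges direction: rim corners in top
for p in ((381,154),(374,230),(318,151)): print('cart rim',onz('top',p,.09))
for p in ((397,169),(478,162),(491,255),(409,264)): print('crate rim',onz('top',p,.05))
# contours for magnets
im=ctrl.capture('top'); hsv=cv2.cvtColor(im,cv2.COLOR_RGB2HSV)
mat=((hsv[...,0]>95)&(hsv[...,0]<115)&(hsv[...,2]<140))
r=np.zeros_like(im[...,0]); r[178:262,155:232]=1
m=((im.max(2)>150)*r*255).astype(np.uint8)
m=cv2.morphologyEx(m,cv2.MORPH_CLOSE,np.ones((5,5)))
m=cv2.morphologyEx(m,cv2.MORPH_OPEN,np.ones((5,5)))
for c in cv2.findContours(m,0,2)[0]:
    if cv2.contourArea(c)<100: continue
    W=np.array([onz('top',p,.011)[:2] for p in c[:,0].astype(float)])*1000
    (ctr,sz,ang)=cv2.minAreaRect(W.astype(np.float32)); M=cv2.moments(c)
    print('mag',(M['m10']/M['m00'],M['m01']/M['m00']),np.round(ctr,1),np.round(sz,1),round(ang,1))
for n,p in (('yhead',(428.7,246.3)),('ytip',(428.2,220)),('bhead',(448.7,211.2)),('btip',(418.5,217))): print(n,onz('top',p,.015 if n[0]=='y' else .024).round(4))
print(ctrl.observe()['time'])
```

```text
pivot [0.4267 0.0075 0.1836] 0.0002
handle [0.4265 0.0713 0.2978] 0.0111
panfloor [0.5912 0.077  0.2009] 0.0102
carton [ 0.5867 -0.0783 -0.0304] 0.0081
crate [ 0.5254 -0.355  -0.0339] 0.0115
mat [ 0.5174  0.3586 -0.012 ] 0.0009
die [ 0.4113 -0.1409  0.0175] 0.0043
pivot z.16 [0.42744657 0.00785512 0.16      ] [0.4161207  0.02064411 0.16      ]
[ 0.57931752 -0.07951749  0.        ]
[ 0.51815725 -0.35114631  0.        ]
cart rim [ 0.6765585  -0.17972321  0.09      ]
cart rim [ 0.4724708  -0.15428651  0.09      ]
cart rim [ 0.68820935 -0.01050448  0.09      ]
crate rim [ 0.64241527 -0.22736736  0.05      ]
crate rim [ 0.65763065 -0.45127751  0.05      ]
crate rim [ 0.401992   -0.47113174  0.05      ]
crate rim [ 0.38190619 -0.2496492   0.05      ]
mag (204.48973607038124, 239.92375366568916) [458.2 311.7] [68.9 45.3] 11.8
mag (172.64899361806576, 238.2832596956308) [465.3 401.5] [45.3 65.1] 85.2
mag (210.08157099697885, 200.27945619335347) [570.6 297.2] [46.6 65.6] 82.6
mag (176.42012779552715, 198.2689030883919) [578.9 392.6] [64.1 42.6] 0.9
yhead [ 0.4296 -0.3123  0.015 ]
ytip [ 0.5027 -0.3143  0.015 ]
bhead [ 0.5254 -0.3703  0.024 ]
btip [ 0.5108 -0.2858  0.024 ]
1.55
```

```bash
cat > fit.py <<'E'
from h import *
from scipy.optimize import least_squares
def pts(v):
    px,py,yaw,q=v; X=np.array([np.cos(yaw),np.sin(yaw),0]);Y=np.array([-np.sin(yaw),np.cos(yaw),0]);Z=np.array([0,0,1.])
    P=np.array([px,py,.16]); l=.873-q; H=P+.15*(Y*np.sin(l)+Z*np.cos(l))
    return P,H,X,Y,Z
def model(v):
    P,H,X,Y,Z=pts(v); q=v[3]
    d={'P':P,'H':H,'Hin':H+.035*X,'Hout':H-.035*X}
    # pan rim: floor centre y+85 from pivot, z-10; lateral: pivot plane to wall 85 -> center 85+~77
    c,s=np.cos(q),np.sin(q)
    rot=lambda y,z:(Y*(c*y+s*z*1)+Z*(-s*y+c*z)) if False else (Y*(c*y-s*z)+Z*(s*y+c*z))
    for n,(x,y,z) in {'b1':(-.077,.077,.055),'b2':(.077,.077,.055),'f1':(-.077,-.075,.0),'f2':(.077,-.075,0.),'fl':(0,0,0)}.items():
        d[n]=P+X*(.162+x)+rot(y+.085,z-.01)
    return d
E
python3 - <<'E'
from fit import *
obs=[('top','P',(312.3,247.3),1),('scene','P',(272.3,175.6),.2),('top','H',(284.1,247.9),.7),('scene','H',(285.3,126.8),.7),('top','Hin',(285,230.5),1),('top','Hout',(282.5,262.5),1),('top','fl',(283.9,181.8),.4),('scene','fl',(347.1,177.9),.4)]
f=lambda v:np.concatenate([w*(proj(c,model(v)[n])-np.array(p)) for c,n,p,w in obs])
r=least_squares(f,[.427,.008,-.08,.4],loss='soft_l1'); print(r.x,r.cost); print(f(r.x).reshape(-1,2).round(1))
np.save('fit.npy',r.x)
for cam,(x0,y0,x1,y1) in (('top',(230,130,390,280)),('scene',(240,100,410,310))):
    im=ctrl.capture(cam)[:,:,::-1].copy(); k=4 if cam=='top' else 2.8
    im=cv2.resize(im[y0:y1,x0:x1],None,fx=k,fy=k)
    for n,p in model(r.x).items():
        u=((proj(cam,p)-[x0,y0])*k).astype(int); cv2.circle(im,tuple(u.tolist()),3,(255,0,255),-1); cv2.putText(im,n,tuple((u+4).tolist()),0,.5,(255,0,0),1)
    cv2.imwrite(f'pics/fit_{cam}.png',im)
E
```

```text
[ 0.42355721  0.00861569 -0.04543696  0.45900971] 5.20746498065969
[[-0.3  1.6]
 [-0.   0.9]
 [-0.4 -1.3]
 [-2.1  0.9]
 [-0.9 -0.2]
 [ 0.5 -0.5]
 [-1.1  0. ]
 [-0.9  0.6]]
```

View pics/fit_top.png

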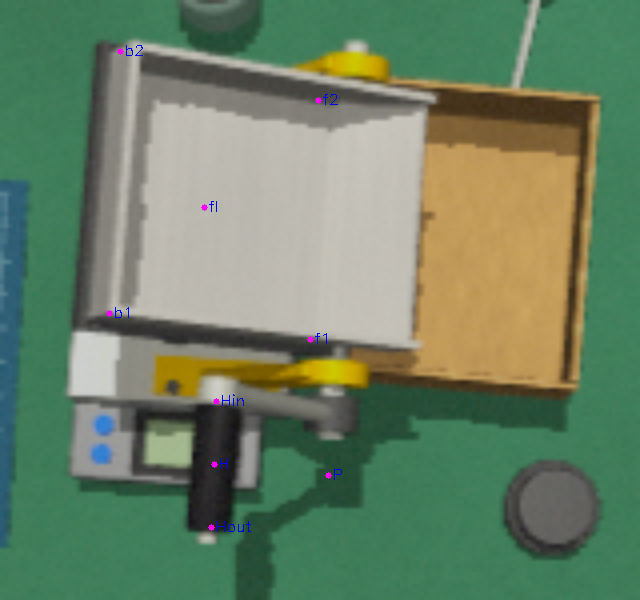

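View pics/fit_scene.png

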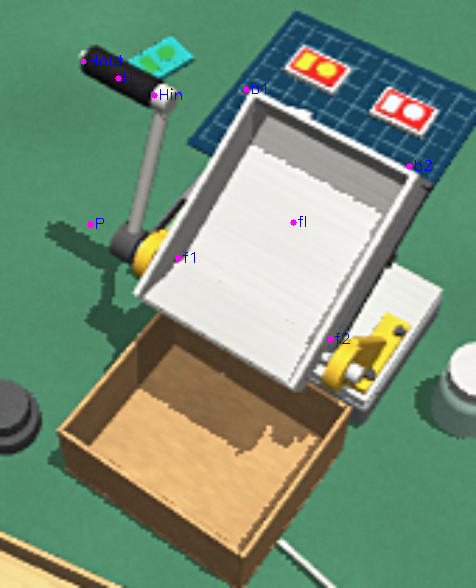

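Run:
```python
from fit import *
a=onz('top',(314.3,237.0),.16);b=onz('top',(318.9,141.3),.16);d=b-a;print(a,b,np.arctan2(d[1],d[0]))
a=onz('top',(283.0,263),.283);b=onz('top',(285,231),.283);d=b-a;print(a,b,np.arctan2(d[1],d[0]),np.linalg.norm(d))
```

```text
[0.45295546 0.00243917 0.16      ] [ 0.69718541 -0.0135225   0.16      ] -0.06526228816686098
[0.38921892 0.07160656 0.283     ] [0.46067604 0.06644402 0.283     ] -0.07212126927315884 0.07164335596837543
```

```bash
cat >> h.py <<'E'
YAW=-0.068; PV=np.array([.425,.0045,.16])
def hpos(q):
    l=.873-q; return PV+.15*(np.array([-np.sin(YAW),np.cos(YAW),0])*np.sin(l)+np.array([0,0,1])*np.cos(l))
E
python3 - <<'E'
from h import *
print(hpos(.43)); goal([.425,.069,.38],YAW+np.pi/2); goal([.425,.069,.278],YAW+np.pi/2)
E
```

```text
[0.42936888 0.06864917 0.29552047]
tcp [ 0.2819 -0.6133  0.1958] shift [-560.2 -184.2  415. ] rot [-0.     0.499  0.   ] j6 [-1.18  0.12  1.44 -0.    1.58 -0.04]
tcp [ 0.2819 -0.6133  0.1958] shift [-560.2  -82.2  415. ] rot [-0.     0.499  0.   ] j6 [-1.18  0.12  1.44 -0.    1.58 -0.04]
```

>>> arm_command:
  motion:
    - [0, -100, 0, 0, 0, 0, 60]
    - [0, -185, 0, 0, 0, 0, 60]
    - [-560, -185, 415, 0, 0.5, 0, 60]
    - [-560, -185, 415, 0, 0.5, 0, 60]
    - [-560, -185, 415, 0, 0.5, 0, 60]
    - [-560, -185, 415, 0, 0.5, 0, 60]
    - [-560, -185, 415, 0, 0.5, 0, 60]
    - [-560, -185, 415, 0, 0.5, 0, 60]
    - [-560, -185, 415, 0, 0.5, 0, 60]
    - [-560, -185, 415, 0, 0.5, 0, 60]
    - [-560, -185, 415, 0, 0.5, 0, 60]
    - [-560, -185, 415, 0, 0.5, 0, 60]
    - [-560, -185, 415, 0, 0.5, 0, 60]
    - [-560, -185, 415, 0, 0.5, 0, 60]
    - [-560, -185, 415, 0, 0.5, 0, 60]
    - [-560, -185, 415, 0, 0.5, 0, 60]
    - [-560, -185, 415, 0, 0.5, 0, 60]
    - [-560, -185, 415, 0, 0.5, 0, 60]
    - [-560, -185, 415, 0, 0.5, 0, 60]
    - [-560, -185, 415, 0, 0.5, 0, 60]
  grip_force: 50

```text
time: 3.65
eef_pos: [0.425, 0.0676, 0.3809]
tcp_rot: [-0.482, 0.482, -0.517, 0.518]
wrist_force: [0.1, -0.1, -0.2]
width: 0.0603
```

Run:
```python
from h import *
goal([.426,.069,.278],YAW+np.pi/2)
crop('top','a1.png',200,100,400,300,3)
crop('scene','a2.png',200,50,440,290,3)
```

```text
tcp [0.425  0.0676 0.3809] shift [ -1.4 102.9   0.9] rot [-0.    -0.003  0.   ] j6 [ 0.1  -0.4   1.61 -0.    1.94  1.74]
```

View pics/a2.png

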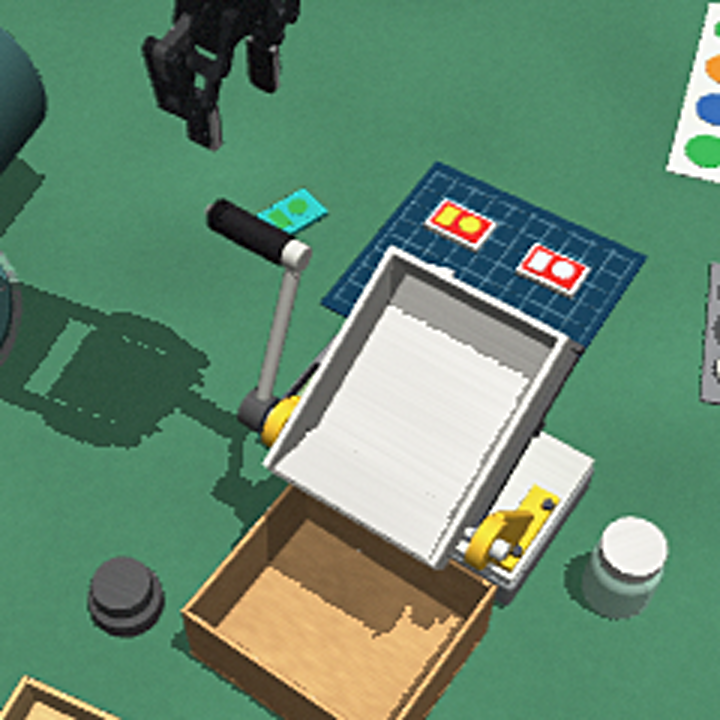

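The gripper is straight above the handle, which is at crop (255,232), and clear of it. I'll descend and pinch.

>>> arm_command:
  motion:
    - [-1, 40, 0, 0, 0, 0, 62]
    - [-1, 80, 0, 0, 0, 0, 62]
    - [-1, 100, 0, 0, 0, 0, 62]
    - [-1, 102, 0, 0, 0, 0, 62]
    - [-1, 102, 0, 0, 0, 0, 15]
    - [-1, 102, 0, 0, 0, 0, 15]
    - [-1, 102, 0, 0, 0, 0, 15]
    - [-1, 102, 0, 0, 0, 0, 15]
    - [-1, 102, 0, 0, 0, 0, 15]
  grip_force: 50

```text
time: 4.65
eef_pos: [0.4253, 0.0687, 0.2793]
tcp_rot: [-0.482, 0.482, -0.517, 0.518]
wrist_force: [0.4, -0.0, 0.7]
width: 0.0151
```

Run:
```python
from h import *
p,R,s=tcp(); M=R.as_matrix(); print(p,s['width'],s['wrist_force'])
g=p-M[:,1]*.019
q0=.873-np.arctan2((g[1]-PV[1]),(g[2]-PV[2])); print('q',q0, 'rad',np.linalg.norm((g-PV)[1:]))
for q in np.linspace(q0,-.03,9)[1:]:
    d=hpos(q)-hpos(q0); print(q.round(2),(M.T@d*1000).round(0), hpos(q))
```

```text
[0.42526751 0.06871691 0.27930777] 0.015121530684354356 [ 0.38043659 -0.03805302  0.73356608]
q 0.43831711346137675 rad 0.15248866026381094
0.38 [-8.  4. -0.] [0.42982564 0.07535588 0.29212175]
0.32 [-15.   8.  -0.] [0.43034261 0.08294659 0.28774032]
0.26 [-23.  13.  -0.] [0.43084127 0.09026854 0.28292126]
0.2 [-30.  18.  -0.] [0.43131992 0.09729666 0.27768109]
0.15 [-37.  24.  -0.] [0.43177692 0.10400687 0.27203775]
0.09 [-43.  30.  -0.] [0.4322107  0.11037617 0.26601058]
0.03 [-49.  36.  -0.] [0.43261978 0.11638275 0.25962022]
-0.03 [-55.  43.  -0.] [0.43300275 0.12200603 0.25288858]
```

The width reached the commanded 15 mm, so the fingers missed the handle. Looking.

Run:
```python
from h import *
crop('top','a3.png',230,180,340,300,5)
crop('scene','a4.png',220,70,340,190,5)
```

```text
(no output)
```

View pics/a4.png

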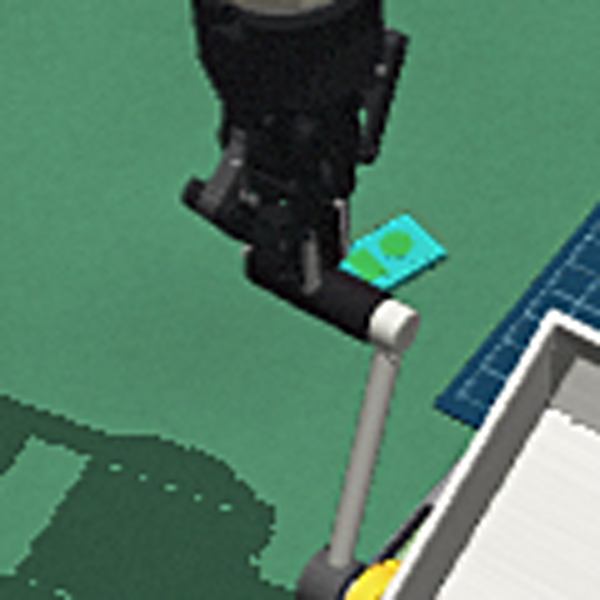

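View pics/a3.png

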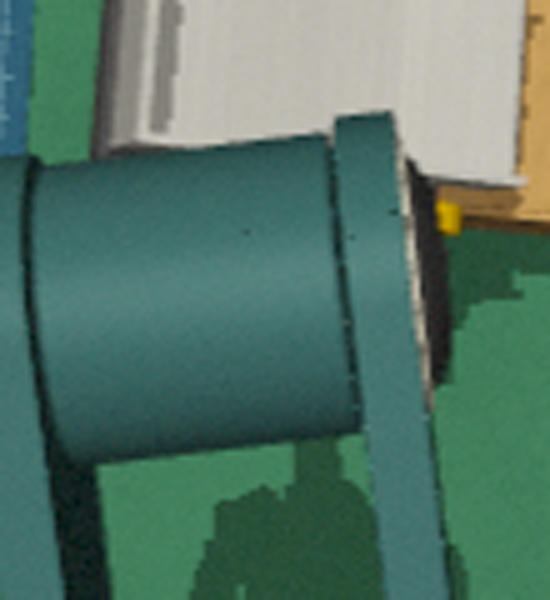

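Run:
```python
from h import *
p,R,s=tcp();M=R.as_matrix()
for k in (0,.019): print(((proj('scene',p-M[:,1]*k)-[220,70])*5).round(0))
print(-np.array(ctrl.calibration('scene')['R']).T@np.array(ctrl.calibration('scene')['t']))
# handle ends in scene: inner hub face and outer end
for y in (.05,.06,.07,.08,.09):
  for z in (.26,.28,.3): print(y,z,((proj('scene',[.4253,y,z])-[220,70])*5).round(0),proj('top',[.4253,y,z]).round(1))
```

```text
[312. 316.]
[309. 288.]
[ 0.81339912 -0.46995247  1.04323063]
0.05 0.26 [294. 369.] [293.1 247. ]
0.05 0.28 [291. 341.] [292.6 246.7]
0.05 0.3 [288. 313.] [292.  246.3]
0.06 0.26 [305. 355.] [288.7 247.1]
0.06 0.28 [302. 327.] [288.1 246.8]
0.06 0.3 [299. 298.] [287.5 246.4]
0.07 0.26 [316. 341.] [284.3 247.2]
0.07 0.28 [313. 313.] [283.7 246.8]
0.07 0.3 [311. 284.] [283.  246.5]
0.08 0.26 [327. 327.] [280.  247.2]
0.08 0.28 [324. 299.] [279.2 246.9]
0.08 0.3 [322. 270.] [278.5 246.6]
0.09 0.26 [338. 313.] [275.6 247.3]
0.09 0.28 [335. 284.] [274.8 247. ]
0.09 0.3 [333. 255.] [273.9 246.7]
```

Run:
```python
from h import *
im=ctrl.capture('scene')[90:150,255:315,::-1]
im=np.clip(255*(im/255.)**.45,0,255).astype(np.uint8)
cv2.imwrite('pics/a5.png',cv2.resize(im,None,fx=10,fy=10,interpolation=cv2.INTER_CUBIC))
s=ctrl.observe();print(s['width'],s['wrist_force'])
```

```text
0.015110843122751098 [-0.24166357  0.09663002 -0.361404  ]
```

View pics/a5.png

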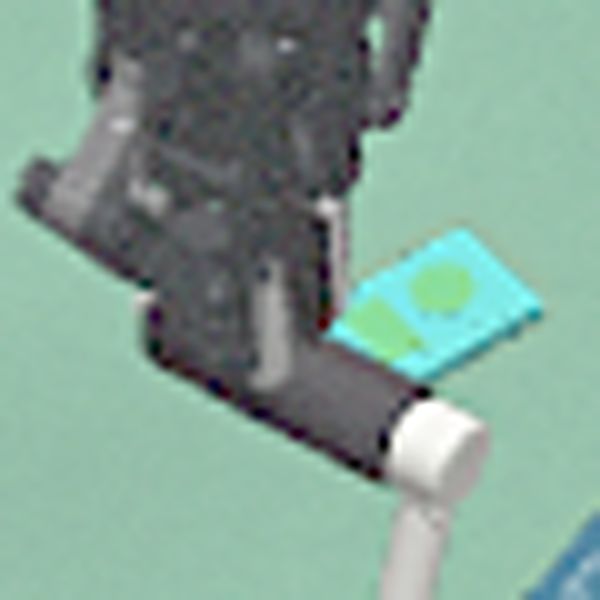

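The fingers do straddle the handle, so I'll command a tighter close and see whether the width holds.

>>> arm_command:
  motion:
    - [0, 0, 0, 0, 0, 0, 0]
    - [0, 0, 0, 0, 0, 0, 0]
    - [0, 0, 0, 0, 0, 0, 0]
  grip_force: 50

```text
time: 5.1
eef_pos: [0.4252, 0.0687, 0.279]
tcp_rot: [-0.482, 0.482, -0.517, 0.518]
wrist_force: [0.3, -0.5, -0.3]
width: -0.0001
```

Run:
```python
from h import *
im=ctrl.capture('scene')[90:150,255:315,::-1]
im=np.clip(255*(im/255.)**.45,0,255).astype(np.uint8)
cv2.imwrite('pics/a6.png',cv2.resize(im,None,fx=10,fy=10,interpolation=cv2.INTER_CUBIC))
```

```text
(no output)
```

View pics/a6.png

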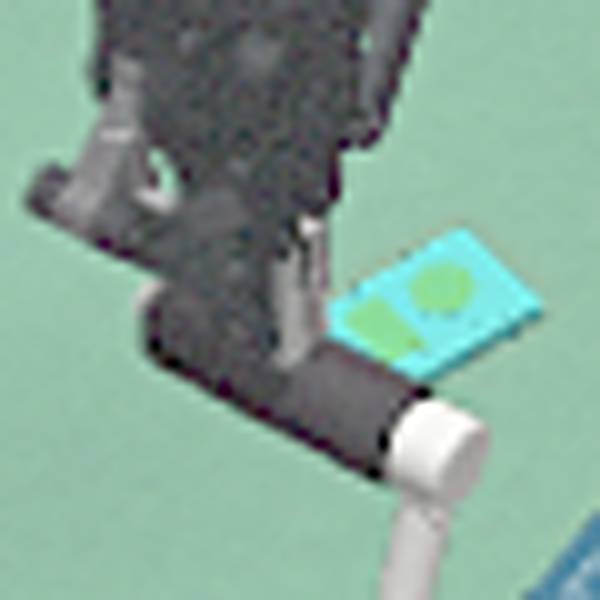

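Run:
```python
from h import *
for z in (.3809,.3909): print(z,proj('scene',[.425,.0676,z]),proj('top',[.425,.0676,z]))
```

```text
0.3809 [279.00111354 101.91791049] [281.08478169 245.1335777 ]
0.3909 [278.6717391  98.4949755] [280.68329877 244.93405271]
```

```bash
python3 - <<'E'
from h import *
for p in ((397,169),(478,162),(491,255),(409,264)): print('crate',proj('scene',onz('top',p,.05)).round(1))
for p in ((381,154),(374,230)): print('carton',proj('scene',onz('top',p,.09)).round(1))
for p in ((154,173),(237,175),(233,266),(148,265)): print('mat',proj('scene',onz('top',p,.002)).round(1))
print('base',proj('scene',[0,0,0]),proj('top',[0,0,0]))
E
python3 - <<'E'
import cv2,sys
sys.path.insert(0,'.')
im=cv2.imread('pics/scene0.png'); cv2.imwrite('pics/s0b.png',cv2.resize(im[80:400,90:430],None,fx=2.2,fy=1.8))
E
```

```text
crate [301.2 316.7]
crate [253.6 412.5]
crate [152.9 358.8]
crate [205.9 273.4]
carton [324.  300.8]
carton [255.9 252.3]
mat [413.8 135.5]
mat [379.3 188.7]
mat [304.9 152. ]
mat [342.3 103.9]
base [158.62023848 156.01141263] [318.99483778 408.41077102]
```

View pics/s0b.png

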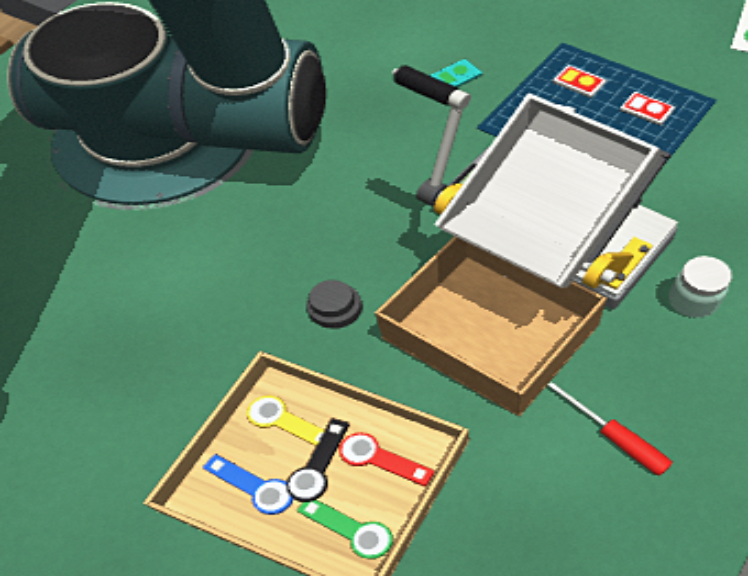

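>>> arm_command:
  motion:
    - [0, -50, 0, 0, 0, 0, 0]
    - [0, -60, 0, 0, 0, 0, 0]
    - [0, -60, 0, 0, 0, 0, 0]

```text
time: 5.45
eef_pos: [0.4256, 0.0688, 0.341]
tcp_rot: [-0.483, 0.481, -0.517, 0.518]
wrist_force: [0.2, -0.9, -0.6]
width: -0.0004
```

Run:
```python
from h import *
im=ctrl.capture('scene')[60:150,245:320,::-1].copy()
im=np.clip(255*(im/255.)**.45,0,255).astype(np.uint8)
im=cv2.resize(im,None,fx=8,fy=6.6,interpolation=cv2.INTER_CUBIC)
p,R,s=tcp();print(p); M=R.as_matrix()
for k in (0,.019,.073):
    u=(proj('scene',p-M[:,1]*k)-[245,60])*[8,6.6]; print(u); cv2.circle(im,tuple(int(a) for a in u),4,(0,0,255),-1)
cv2.imwrite('pics/a7.png',im)
```

```text
[0.42537654 0.06877204 0.33927521]
[285.84747746 364.47346655]
[281.14719946 324.35458449]
[266.84930622 202.3159536 ]
```

View pics/a7.png

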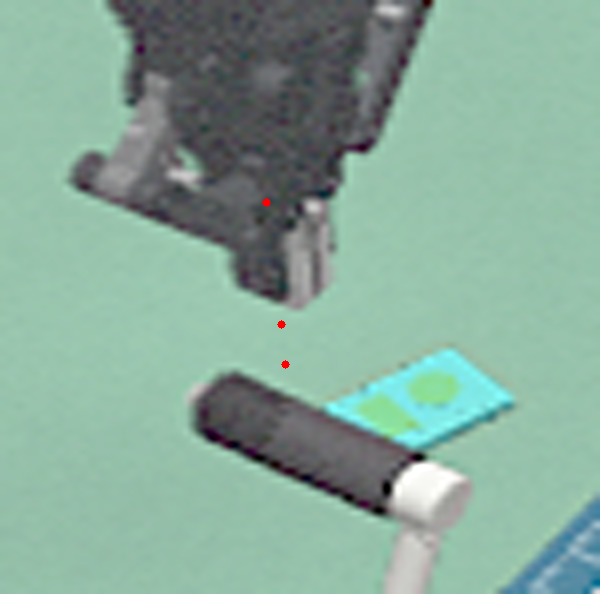

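The fingertips appear about 30 mm higher than the reported TCP. I'll check that by touching the free middle of the mat with shut fingers.

Run:
```python
from h import *
goal([.518,.35,.34],YAW+np.pi/2);goal([.518,.35,.09],YAW+np.pi/2)
```

```text
tcp [0.4254 0.0688 0.3393] shift [-287.1   -0.6   72.4] rot [-0.001 -0.003 -0.   ] j6 [ 0.1  -0.42  1.69 -0.    1.87  1.74]
tcp [0.4254 0.0688 0.3393] shift [-287.1  249.4   72. ] rot [-0.001 -0.003 -0.   ] j6 [ 0.1  -0.42  1.69 -0.    1.87  1.74]
```

>>> arm_command:
  motion:
    - [-50, 0, 12, 0, 0, 0, 0]
    - [-100, 0, 25, 0, 0, 0, 0]
    - [-150, 0, 38, 0, 0, 0, 0]
    - [-200, 0, 50, 0, 0, 0, 0]
    - [-240, 20, 60, 0, 0, 0, 0]
    - [-270, 60, 68, 0, 0, 0, 0]
    - [-287, 100, 72, 0, 0, 0, 0]
    - [-287, 150, 72, 0, 0, 0, 0]
    - [-287, 200, 72, 0, 0, 0, 0]
    - [-287, 235, 72, 0, 0, 0, 0]
    - [-287, 250, 72, 0, 0, 0, 0]
    - [-287, 250, 72, 0, 0, 0, 0]

```text
time: 6.7
eef_pos: [0.5169, 0.3493, 0.087]
tcp_rot: [-0.481, 0.483, -0.517, 0.518]
wrist_force: [-0.5, -0.3, -0.0]
width: 0.0001
```

Run:
```python
from h import *
p,R,s=tcp();print(p,s['time']); M=R.as_matrix()
for cam,(x0,y0,x1,y1) in (('scene',(280,50,430,200)),('top',(130,150,280,300))):
    im=ctrl.capture(cam)[y0:y1,x0:x1,::-1].copy()
    im=np.clip(255*(im/255.)**.55,0,255).astype(np.uint8)
    im=cv2.resize(im,None,fx=4,fy=4,interpolation=cv2.INTER_CUBIC)
    for k in (0,.03):
        u=(proj(cam,p-M[:,1]*k)-[x0,y0])*4; print(u); cv2.circle(im,tuple(int(a) for a in u),3,(0,0,255),-1)
    cv2.imwrite(f'pics/a8{cam}.png',im)
```

```text
[0.51691638 0.34926646 0.08697122] 6.7
[329.01590344 298.28071644]
[333.10638588 270.28433809]
[216.12122802 267.6491924 ]
[203.36162116 263.10185199]
```

View pics/a8scene.png

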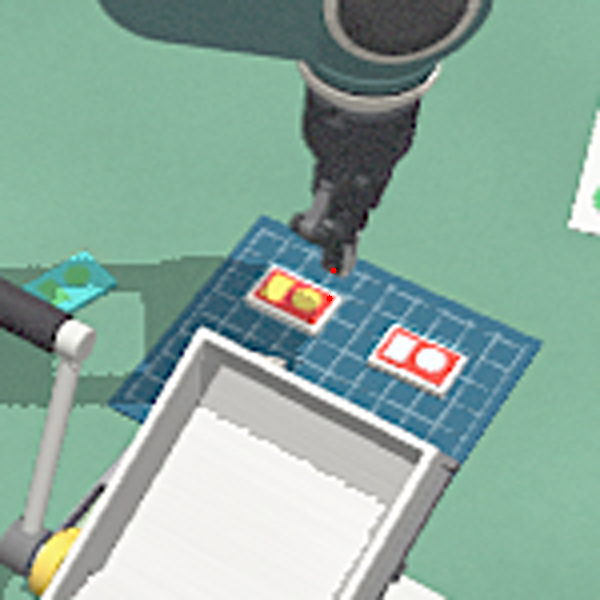

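View pics/a8top.png

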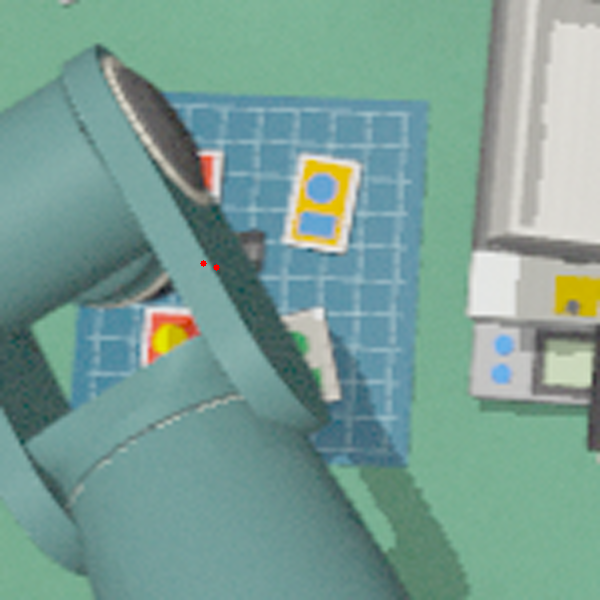

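>>> arm_command:
  motion:
    - [0, 40, 0, 0, 0, 0, 0]
    - [0, 70, 0, 0, 0, 0, 0]
    - [0, 80, 0, 0, 0, 0, 0]
    - [0, 83, 0, 0, 0, 0, 0]
    - [0, 86, 0, 0, 0, 0, 0]
    - [0, 87, 0, 0, 0, 0, 0]

```text
time: 7.4
eef_pos: [0.5195, 0.3508, 0.0057]
tcp_rot: [-0.484, 0.48, -0.517, 0.518]
wrist_force: [-0.7, 0.6, -0.1]
width: -0.0002
```

Run:
```python
from h import *
p,R,s=tcp();print(p,s['wrist_force']); M=R.as_matrix()
for cam,(x0,y0,x1,y1) in (('scene',(320,80,400,160)),):
    im=ctrl.capture(cam)[y0:y1,x0:x1,::-1].copy()
    im=np.clip(255*(im/255.)**.55,0,255).astype(np.uint8)
    im=cv2.resize(im,None,fx=7,fy=7,interpolation=cv2.INTER_CUBIC)
    for k in (0,.03):
        u=(proj(cam,p-M[:,1]*k)-[x0,y0])*7; print(u); cv2.circle(im,tuple(int(a) for a in u),3,(0,0,255),-1)
    cv2.imwrite(f'pics/a9{cam}.png',im)
```

```text
[0.51950185 0.35077598 0.0056787 ] [-0.65203048  0.61371237 -0.12787742]
[284.90080518 435.16142592]
[290.95193994 391.1738594 ]
```

View pics/a9scene.png

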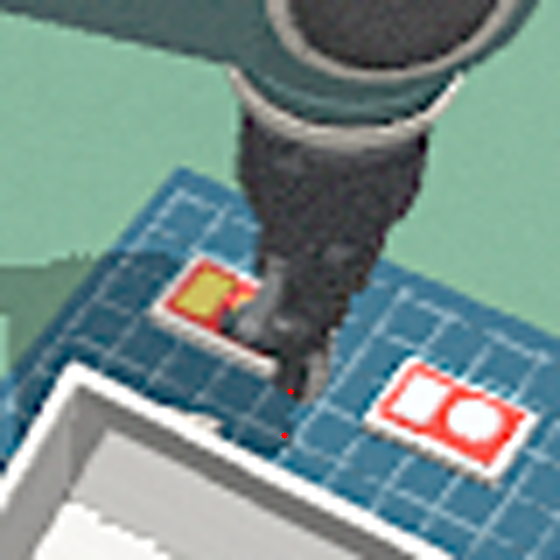

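>>> arm_command:
  motion:
    - [0, 3, 0, 0, 0, 0, 0]
    - [0, 6, 0, 0, 0, 0, 0]
    - [0, 9, 0, 0, 0, 0, 0]

```text
time: 7.75
eef_pos: [0.5195, 0.3508, -0.0036]
tcp_rot: [-0.484, 0.48, -0.517, 0.518]
wrist_force: [-1.1, -0.3, -0.6]
width: 0.0003
```

>>> arm_command:
  motion:
    - [0, 3, 0, 0, 0, 0, 0]
    - [0, 6, 0, 0, 0, 0, 0]
    - [0, 9, 0, 0, 0, 0, 0]
    - [0, 10, 0, 0, 0, 0, 0]

```text
time: 8.15
eef_pos: [0.5194, 0.3507, -0.0141]
tcp_rot: [-0.483, 0.48, -0.517, 0.518]
wrist_force: [-0.1, 0.7, 0.3]
width: -0.0
```

>>> arm_command:
  motion:
    - [0, 2, 0, 0, 0, 0, 0]
    - [0, 4, 0, 0, 0, 0, 0]
    - [0, 6, 0, 0, 0, 0, 0]
    - [0, 7, 0, 0, 0, 0, 0]

```text
time: 8.55
eef_pos: [0.5193, 0.3507, -0.0214]
tcp_rot: [-0.483, 0.48, -0.517, 0.518]
wrist_force: [-0.6, 0.3, 0.5]
width: -0.0
```

>>> arm_command:
  motion:
    - [0, 2, 0, 0, 0, 0, 0]
    - [0, 4, 0, 0, 0, 0, 0]
    - [0, 5, 0, 0, 0, 0, 0]

```text
time: 8.85
eef_pos: [0.5192, 0.3506, -0.0267]
tcp_rot: [-0.483, 0.481, -0.517, 0.518]
wrist_force: [-0.2, 0.1, -0.1]
width: 0.0001
```

Run:
```python
from h import *
p,R,s=tcp();print(p,s['wrist_force']); M=R.as_matrix()
for cam,(x0,y0,x1,y1) in (('scene',(320,80,400,160)),('top',(130,150,280,300))):
    im=ctrl.capture(cam)[y0:y1,x0:x1,::-1].copy()
    im=np.clip(255*(im/255.)**.55,0,255).astype(np.uint8)
    im=cv2.resize(im,None,fx=560/(x1-x0),fy=560/(x1-x0),interpolation=cv2.INTER_CUBIC)
    cv2.imwrite(f'pics/a10{cam}.png',im)
```

```text
[ 0.51924346  0.35060006 -0.0266616 ] [-0.22158587  0.09498531 -0.10434083]
```

View pics/a10scene.png

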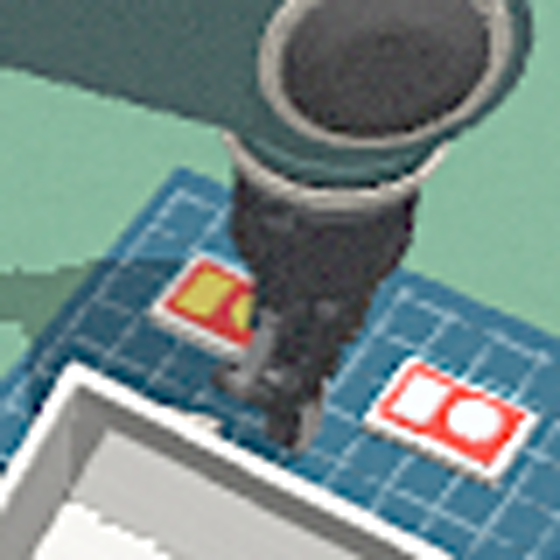

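View pics/a10top.png

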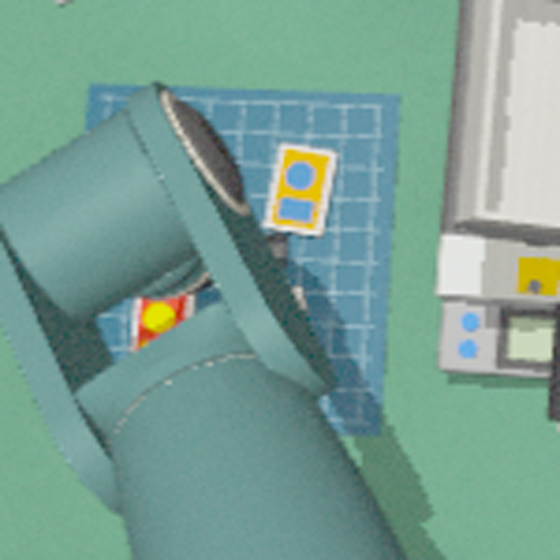

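>>> arm_command:
  motion:
    - [0, 2, 0, 0, 0, 0, 0]
    - [0, 4, 0, 0, 0, 0, 0]
    - [0, 5, 0, 0, 0, 0, 0]

```text
time: 9.25
eef_pos: [0.5192, 0.3505, -0.0319]
tcp_rot: [-0.483, 0.481, -0.517, 0.518]
wrist_force: [-0.1, 0.3, -0.1]
width: 0.0001
```

Run:
```python
from h import *
print(onz('scene',(362.0,143.3),.005)); print(proj('scene',[.519,.351,.003]))
for p in ((415,134.4),(344.5,103.9),(307.3,149.4)): print(onz('scene',p,.002))
```

```text
[0.52486954 0.34920581 0.005     ]
[360.50807105 142.60563435]
[0.65526735 0.46746737 0.002     ]
[0.39855837 0.47528901 0.002     ]
[0.38653061 0.24600256 0.002     ]
```

>>> arm_command:
  motion:
    - [0, 2, 0, 0, 0, 0, 0]
    - [0, 4, 0, 0, 0, 0, 0]
    - [0, 4, 0, 0, 0, 0, 0]

```text
time: 9.55
eef_pos: [0.5194, 0.3507, -0.0336]
tcp_rot: [-0.483, 0.481, -0.517, 0.518]
wrist_force: [-14.2, -8.2, 28.9]
width: 0.0
```

```bash
python3 - <<'E'
s=open('h.py').read()
s=s.replace("s=ctrl.observe(); q=s['tcp_rot']; return s['eef_pos'],","s=ctrl.observe(); q=s['tcp_rot']; return s['eef_pos']+np.array([0,0,.035]),")
open('h.py','w').write(s)
E
python3 - <<'E'
from h import *
goal([.519,.351,.37],YAW+np.pi/2);goal([.428,.069,.37],YAW+np.pi/2);goal([.428,.069,.276],YAW+np.pi/2)
E
```

```text
tcp [0.5194 0.3507 0.0014] shift [  -0.9 -368.6    0.9] rot [-0.004 -0.003 -0.002] j6 [ 0.55  0.17  1.77 -0.    1.2   2.2 ]
tcp [0.5194 0.3507 0.0014] shift [ 286.9 -369.3  -69.8] rot [-0.004 -0.003 -0.002] j6 [ 0.55  0.17  1.77 -0.    1.2   2.2 ]
tcp [0.5194 0.3507 0.0014] shift [ 287.  -275.3  -70.1] rot [-0.004 -0.003 -0.002] j6 [ 0.55  0.17  1.77 -0.    1.2   2.2 ]
```

>>> arm_command:
  motion:
    - [0, -50, 0, 0, 0, 0, 0]
    - [0, -100, 0, 0, 0, 0, 30]
    - [0, -150, 0, 0, 0, 0, 62]
    - [20, -200, -5, 0, 0, 0, 62]
    - [40, -250, -10, 0, 0, 0, 62]
    - [65, -290, -16, 0, 0, 0, 62]
    - [90, -330, -22, 0, 0, 0, 62]
    - [130, -365, -32, 0, 0, 0, 62]
    - [180, -370, -44, 0, 0, 0, 62]
    - [230, -370, -56, 0, 0, 0, 62]
    - [275, -370, -67, 0, 0, 0, 62]
    - [287, -360, -70, 0, 0, 0, 62]
    - [287, -320, -70, 0, 0, 0, 62]
    - [287, -285, -70, 0, 0, 0, 62]
    - [287, -275, -70, 0, 0, 0, 62]
    - [287, -275, -70, 0, 0, 0, 62]
    - [287, -275, -70, 0, 0, 0, 10]
    - [287, -275, -70, 0, 0, 0, 10]
    - [287, -275, -70, 0, 0, 0, 10]
    - [287, -275, -70, 0, 0, 0, 10]
  grip_force: 50

```text
time: 11.55
eef_pos: [0.4287, 0.0695, 0.2424]
tcp_rot: [-0.484, 0.48, -0.517, 0.518]
wrist_force: [-0.6, 3.9, 7.2]
width: 0.0245
```

```bash
cat > arc.py <<'E'
from h import *
import sys
p,R,s=tcp(); M=R.as_matrix(); print(p,s['width'],s['wrist_force'],s['time'])
g=p-M[:,1]*.019
Y=np.array([-np.sin(YAW),np.cos(YAW),0]); dy=(g-PV)@Y
q0=.873-np.arctan2(dy,(g[2]-PV[2])); print('q',q0, 'rad',np.hypot(dy,g[2]-PV[2]))
for q in np.linspace(q0,float(sys.argv[1]),int(sys.argv[2])+1)[1:]:
    d=hpos(q)-hpos(q0); print(q.round(2),(M.T@d*1000).round(0).tolist())
E
python3 arc.py -0.03 8
```

```text
[0.42866075 0.06950177 0.27741869] 0.02449743808630991 [-0.57575338  3.85412755  7.16745372] 11.55
q 0.4280769747919384 rad 0.15113191435379833
0.37 [-8.0, 4.0, -0.0]
0.31 [-15.0, 8.0, -0.0]
0.26 [-22.0, 13.0, -0.0]
0.2 [-29.0, 18.0, -0.0]
0.14 [-36.0, 24.0, -0.0]
0.08 [-42.0, 30.0, -0.0]
0.03 [-48.0, 36.0, -0.0]
-0.03 [-53.0, 43.0, -0.0]
```

>>> arm_command:
  motion:
    - [-4, 2, 0, 0, 0, 0, 10]
    - [-8, 4, 0, 0, 0, 0, 10]
    - [-15, 8, 0, 0, 0, 0, 10]
    - [-22, 13, 0, 0, 0, 0, 10]
    - [-29, 18, 0, 0, 0, 0, 10]
    - [-36, 24, 0, 0, 0, 0, 10]
    - [-42, 30, 0, 0, 0, 0, 10]
    - [-47, 35, 0, 0, 0, 0, 10]
    - [-50, 39, 0, 0, 0, 0, 10]
    - [-50, 39, 0, 0, 0, 0, 10]

```text
time: 12.55
eef_pos: [0.4333, 0.1225, 0.2053]
tcp_rot: [-0.487, 0.478, -0.517, 0.517]
wrist_force: [3.6, 20.3, 11.7]
width: 0.0249
```

```bash
python3 arc.py -0.03 2
```

```text
[0.43330113 0.12253533 0.24025891] 0.024896071543087383 [ 3.58057449 20.3222783  11.71353976] 12.55
q 0.0008668767566892832 rad 0.15431934644102183
-0.01 [-1.0, 2.0, -0.0]
-0.03 [-3.0, 4.0, -0.0]
```

>>> arm_command:
  motion:
    - [-2, 3, 0, 0, 0, 0, 10]
    - [-2, 3, 0, 0, 0, 0, 10]
    - [0, 0, 0, 0, 0, 0, 62]
    - [0, 0, 0, 0, 0, 0, 62]
    - [0, -10, 0, 0, 0, 0, 62]
    - [0, -50, 0, 0, 0, 0, 62]
    - [0, -100, 0, 0, 0, 0, 62]
    - [0, -130, 0, 0, 0, 0, 62]

```text
time: 13.35
eef_pos: [0.432, 0.1214, 0.3394]
tcp_rot: [-0.488, 0.477, -0.516, 0.518]
wrist_force: [0.2, 0.4, -0.3]
width: 0.0619
```

Run:
```python
from h import *
print(ctrl.observe()['time'])
crop('scene','b1.png',200,50,440,290,3)
for cam in('scene','top'):
  for th in ('pivot','handle','pan_floor','carton'):
    r=ctrl.landmark_of(cam,th); print(cam,th,[(np.round(d['position'],1).tolist(),round(d['score'],2)) for d in r[:3]])
print(proj('scene',hpos(0)),proj('top',hpos(0)))
goal([.458,.312,.2],np.radians(11.8+90))
goal([.458,.312,.2],np.radians(11.8))
```

```text
13.35
scene pivot [([275.7, 176.8], 0.94)]
scene handle [([300.1, 124.9], 0.72)]
scene pan_floor [([346.1, 186.3], 0.66)]
scene carton [([311.4, 267.7], 0.7), ([346.8, 186.4], 0.27)]
top pivot [([311.8, 249.5], 0.74)]
top handle [([282.2, 248.0], 0.7), ([287.1, 124.7], 0.66)]
top pan_floor [([285.7, 182.3], 0.59), ([437.3, 212.8], 0.23)]
top carton [([455.7, 231.4], 0.31)]
[296.47855434 126.6760725 ] [263.05157416 244.33077353]
tcp [0.4318 0.1214 0.3694] shift [-190.5  171.1   11.7] rot [-0.009 -0.275 -0.007] j6 [ 0.21 -0.39  1.67  0.01  1.85  1.85]
tcp [0.4318 0.1214 0.3694] shift [-190.5  171.1   11.7] rot [-1.000e-03  1.296e+00 -1.200e-02] j6 [ 0.21 -0.39  1.67  0.01  1.85  1.85]
```

View pics/b1.png

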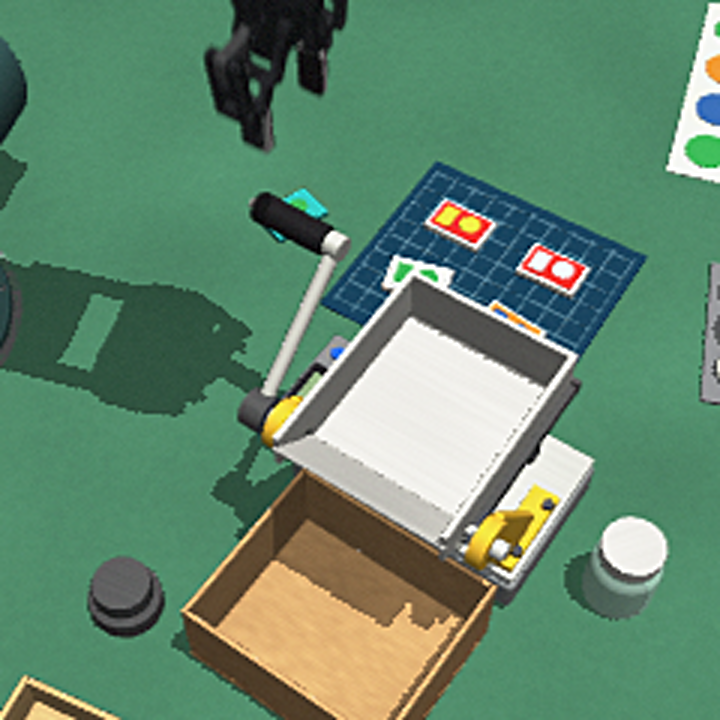

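The scene view shows the pan level: the handle is at crop (292,222) as the model predicts, and the four magnets on the mat are unchanged. Next is the white-green magnet.

>>> arm_command:
  motion:
    - [-50, 0, 3, 0, -0.1, 0, 64]
    - [-100, 20, 6, 0, -0.2, 0, 64]
    - [-145, 60, 9, 0, -0.275, 0, 64]
    - [-180, 105, 11, -0.009, -0.275, -0.007, 64]
    - [-190, 155, 12, -0.009, -0.275, -0.007, 64]
    - [-190, 205, 12, -0.009, -0.275, -0.007, 64]
    - [-190, 255, 12, -0.009, -0.275, -0.007, 64]
    - [-190, 300, 12, -0.009, -0.275, -0.007, 64]
    - [-190, 320, 12, -0.009, -0.275, -0.007, 64]
    - [-190, 320, 12, -0.009, -0.275, -0.007, 64]
  grip_force: 60

```text
time: 14.8
eef_pos: [0.4567, 0.3109, 0.0107]
tcp_rot: [-0.546, 0.552, -0.447, 0.445]
wrist_force: [-0.8, -0.6, 1.4]
width: 0.0643
```

Run:
```python
from h import *
print(ctrl.observe()['time'])
goal([.458,.312,.0],np.radians(11.8+90))
crop('scene','b2.png',300,60,440,200,5)
```

```text
14.8
tcp [0.4567 0.3109 0.0457] shift [-0.9 45.7  1.8] rot [0.008 0.    0.003] j6 [ 0.55 -0.03  1.9   0.    1.28  1.92]
```

View pics/b2.png

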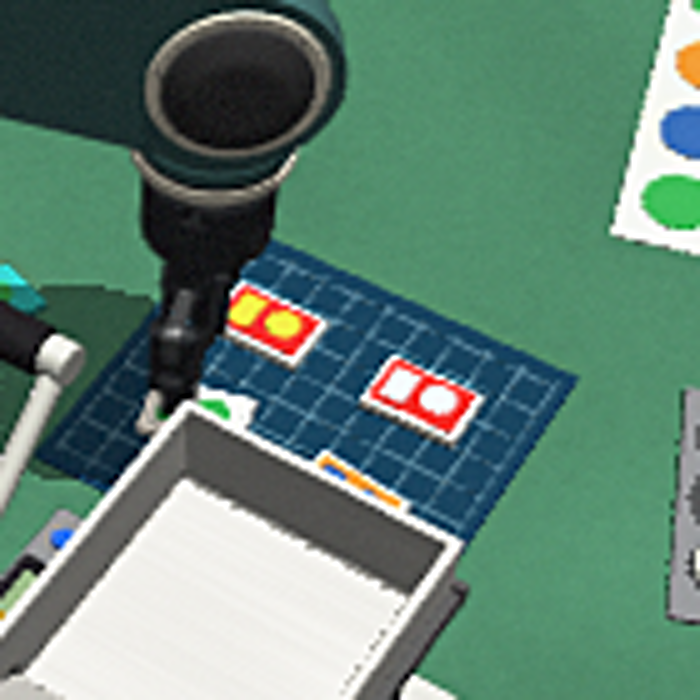

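>>> arm_command:
  motion:
    - [-1, 25, 2, 0.004, 0, 0.003, 64]
    - [-1, 43, 2, 0.008, 0, 0.003, 64]
    - [-1, 45, 2, 0.008, 0, 0.003, 64]
    - [-1, 45, 2, 0.008, 0, 0.003, 30]
    - [-1, 45, 2, 0.008, 0, 0.003, 30]
    - [-1, 45, 2, 0.008, 0, 0.003, 30]
    - [-1, 45, 2, 0.008, 0, 0.003, 30]
    - [-1, 35, 2, 0.008, 0, 0.003, 30]
  grip_force: 60

```text
time: 15.65
eef_pos: [0.4602, 0.3133, -0.0193]
tcp_rot: [0.551, -0.547, 0.445, -0.446]
wrist_force: [0.3, 0.1, -0.6]
width: 0.0397
```

```bash
cat >> h.py <<'E'
FL=np.array([.592,.078,.150])
def panp(dx,dy,z=.168):
    c,s=np.cos(YAW),np.sin(YAW); return np.array([FL[0]+c*dx-s*dy,FL[1]+s*dx+c*dy,z])
E
python3 - <<'E'
from h import *
a=panp(-.034,.022); b=a.copy(); b[2]=.26
goal(b,YAW+np.pi/2); goal(a,YAW+np.pi/2); 
crop('scene','b3.png',300,60,440,200,4)
E
```

```text
tcp [0.4602 0.3133 0.0157] shift [ 226.5 -244.5   55.1] rot [-0.004  0.274 -0.002] j6 [0.55 0.   1.92 0.   1.21 1.92]
tcp [0.4602 0.3133 0.0157] shift [ 226.7 -152.5   54.7] rot [-0.004  0.274 -0.002] j6 [0.55 0.   1.92 0.   1.21 1.92]
```

View pics/b3.png

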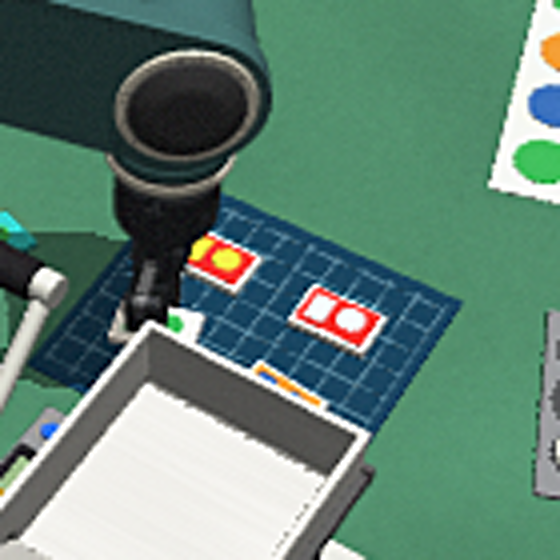

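>>> arm_command:
  motion:
    - [0, -30, 0, 0, 0, 0, 30]
    - [0, -60, 0, 0, 0, 0, 30]

```text
time: 15.9
eef_pos: [0.4608, 0.3137, 0.0449]
tcp_rot: [0.552, -0.546, 0.445, -0.447]
wrist_force: [0.3, -0.1, -1.0]
width: 0.0401
```

Run:
```python
from h import *
print(ctrl.observe()['width'])
a=panp(-.034,.022); b=a.copy(); b[2]=.26
goal(b,YAW+np.pi/2); goal(a,YAW+np.pi/2); 
crop('scene','b4.png',300,60,440,200,4)
```

```text
0.040051852535204435
tcp [0.4608 0.3137 0.0799] shift [ 226.7 -180.4   54.7] rot [-0.007  0.274 -0.004] j6 [ 0.55 -0.06  1.87  0.    1.32  1.92]
tcp [0.4608 0.3137 0.0799] shift [227.  -88.4  54. ] rot [-0.007  0.274 -0.004] j6 [ 0.55 -0.06  1.87  0.    1.32  1.92]
```

View pics/b4.png

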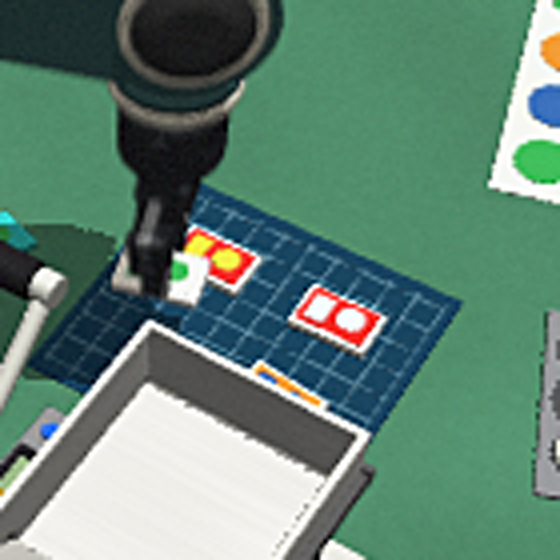

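>>> arm_command:
  motion:
    - [0, -50, 10, 0, 0, 0, 30]
    - [10, -100, 25, 0, 0.05, 0, 30]
    - [20, -145, 45, 0, 0.1, 0, 30]
    - [40, -180, 55, 0, 0.15, 0, 30]
    - [85, -182, 55, -0.007, 0.2, -0.004, 30]
    - [130, -182, 55, -0.007, 0.274, -0.004, 30]
    - [175, -182, 55, -0.007, 0.274, -0.004, 30]
    - [215, -182, 55, -0.007, 0.274, -0.004, 30]
    - [227, -170, 55, -0.007, 0.274, -0.004, 30]
    - [227, -130, 55, -0.007, 0.274, -0.004, 30]
    - [227, -100, 54, -0.007, 0.274, -0.004, 30]
    - [227, -95, 54, -0.007, 0.274, -0.004, 30]
    - [227, -95, 54, -0.007, 0.274, -0.004, 30]

```text
time: 17.25
eef_pos: [0.5608, 0.1035, 0.1455]
tcp_rot: [-0.485, 0.481, -0.516, 0.517]
wrist_force: [0.9, 0.9, 0.2]
width: 0.0399
```

Run:
```python
from h import *
s=ctrl.observe();print(s['width'],s['time'])
goal(panp(-.034,.022),YAW+np.pi/2)
crop('scene','b5.png',260,80,440,260,4)
```

```text
0.0398827744902039 17.25
tcp [0.5608 0.1035 0.1805] shift [ 1.3 12.5 -1.2] rot [-0.005  0.001 -0.004] j6 [ 0.14 -0.1   1.74  0.    1.5   1.77]
```

View pics/b5.png

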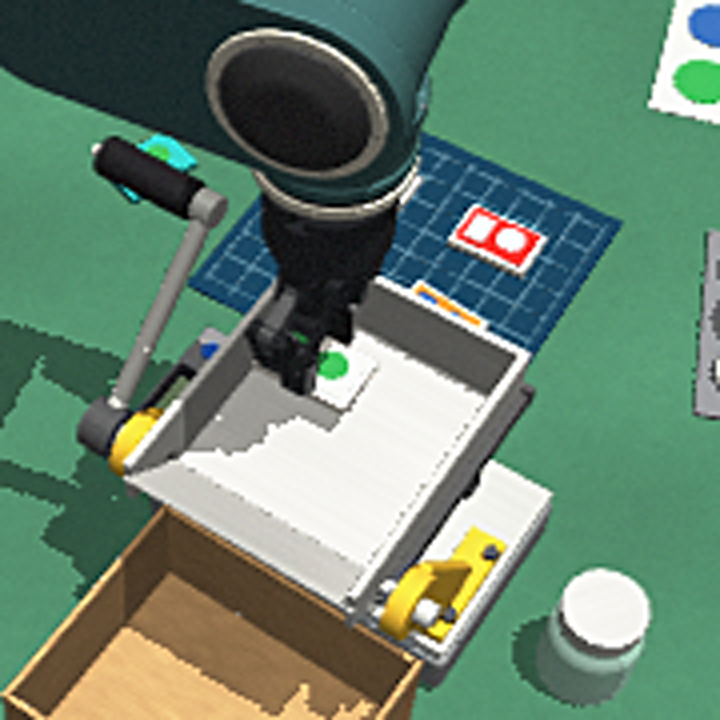

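The magnet is inside the pan at crop (340,370). I'll lower, release and lift.

>>> arm_command:
  motion:
    - [0, 8, 0, 0, 0, 0, 30]
    - [0, 10, 0, 0, 0, 0, 56]
    - [0, 10, 0, 0, 0, 0, 56]
    - [0, 10, 0, 0, 0, 0, 56]
    - [0, -30, 0, 0, 0, 0, 56]
    - [0, -80, 0, 0, 0, 0, 60]

```text
time: 17.9
eef_pos: [0.5599, 0.1031, 0.2261]
tcp_rot: [0.484, -0.481, 0.517, -0.516]
wrist_force: [0.0, -0.8, 0.6]
width: 0.0603
```

Run:
```python
from h import *
s=ctrl.observe();print(s['width'],s['time'])
goal([.4653,.4015,.05],np.radians(85.2))
crop('scene','b6.png',260,80,440,260,4)
```

```text
0.0602727947132557 17.9
tcp [0.5599 0.1031 0.2611] shift [-290.7  211.8 -115. ] rot [-0.003  0.017 -0.003] j6 [ 0.14 -0.12  1.63  0.    1.63  1.77]
```

View pics/b6.png

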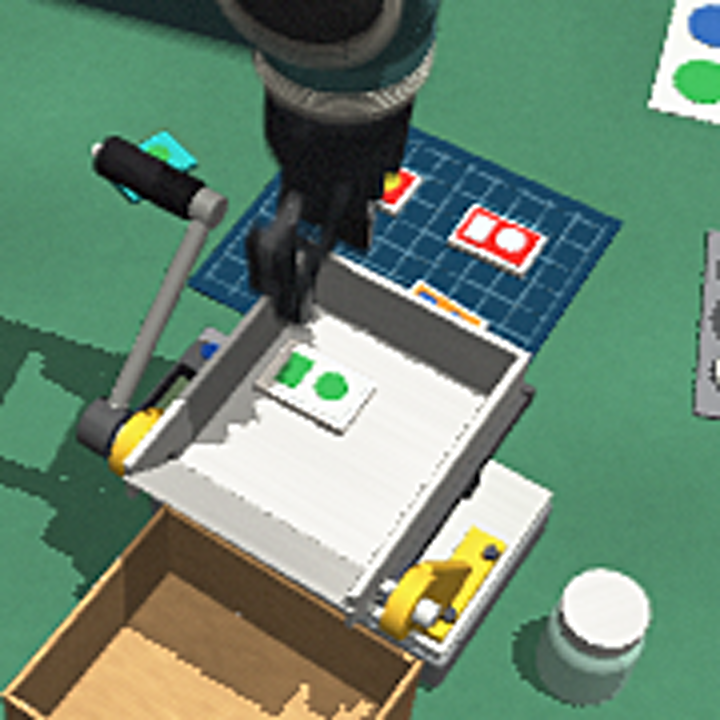

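The first magnet lies flat in the pan at crop (318,385). Moving to the red-yellow one.

```bash
cat > mags.py <<'E'
from h import *
im=ctrl.capture('top'); 
r=np.zeros_like(im[...,0]); r[178:262,150:234]=1
m=((im.max(2)>150)*r*255).astype(np.uint8)
m=cv2.morphologyEx(m,cv2.MORPH_CLOSE,np.ones((5,5)))
m=cv2.morphologyEx(m,cv2.MORPH_OPEN,np.ones((5,5)))
for c in cv2.findContours(m,0,2)[0]:
    if cv2.contourArea(c)<60: continue
    W=np.array([onz('top',p,.011)[:2] for p in c[:,0].astype(float)])*1000
    (ctr,sz,ang)=cv2.minAreaRect(W.astype(np.float32)); 
    print('mag',np.round(ctr,1),np.round(sz,1),round(ang,1))
cv2.imwrite('pics/top_last.png',cv2.resize(im[150:310,130:330,::-1],None,fx=3,fy=3))
E
python3 mags.py
```

```text
mag [465.1 401.5] [45.6 65.5] 85.8
mag [570.  304.6] [66.3 36.8] 0.5
mag [578.9 392.6] [64.1 42.6] 0.9
```

>>> arm_command:
  motion:
    - [-50, 0, 0, 0, 0.005, 0, 62]
    - [-100, 0, -20, 0, 0.01, 0, 62]
    - [-145, 15, -45, 0, 0.017, 0, 62]
    - [-185, 40, -70, -0.003, 0.017, -0.003, 62]
    - [-220, 75, -90, -0.003, 0.017, -0.003, 62]
    - [-250, 110, -105, -0.003, 0.017, -0.003, 62]
    - [-280, 145, -115, -0.003, 0.017, -0.003, 62]
    - [-291, 185, -115, -0.003, 0.017, -0.003, 62]
    - [-291, 205, -115, -0.003, 0.017, -0.003, 62]
    - [-291, 205, -115, -0.003, 0.017, -0.003, 62]

```text
time: 19.0
eef_pos: [0.4691, 0.4019, 0.0258]
tcp_rot: [-0.481, 0.477, -0.518, 0.523]
wrist_force: [0.9, 0.3, 0.2]
width: 0.0621
```

Run:
```python
from h import *
s=ctrl.observe();print(s['width'],s['time'])
goal([.4653,.4015,.0],np.radians(85.2))
```

```text
0.062052141295703335 19.0
tcp [0.4691 0.4019 0.0608] shift [ 0.7 60.8 -4.3] rot [-0.009  0.001  0.   ] j6 [ 0.67  0.09  1.76 -0.01  1.29  2.33]
```

>>> arm_command:
  motion:
    - [0, 30, -4, -0.005, 0, 0, 62]
    - [0, 55, -4, -0.009, 0, 0, 62]
    - [0, 60, -4, -0.009, 0, 0, 62]
    - [0, 60, -4, -0.009, 0, 0, 30]
    - [0, 60, -4, -0.009, 0, 0, 30]
    - [0, 60, -4, -0.009, 0, 0, 30]
    - [0, 60, -4, -0.009, 0, 0, 30]
    - [0, 50, -4, -0.009, 0, 0, 30]
    - [0, 10, -4, -0.009, 0, 0, 30]
    - [0, -30, -4, -0.009, 0, 0, 30]

```text
time: 20.0
eef_pos: [0.4645, 0.402, 0.0574]
tcp_rot: [-0.478, 0.479, -0.52, 0.52]
wrist_force: [-0.3, 0.7, -0.9]
width: 0.0416
```

Run:
```python
from h import *
s=ctrl.observe();print(s['width'],s['time'])
goal(panp(.036,.022,.26),YAW+np.pi/2)
goal(panp(.036,.022,.170),YAW+np.pi/2)
crop('scene','b7.png',260,80,440,260,4)
```

```text
0.041561062933667826 20.0
tcp [0.4645 0.402  0.0924] shift [ 289.9 -167.5  189.5] rot [ 0.001 -0.015  0.001] j6 [ 0.67  0.06  1.73 -0.    1.35  2.33]
tcp [0.4645 0.402  0.0924] shift [289.8 -77.5 189.6] rot [ 0.001 -0.015  0.001] j6 [ 0.67  0.06  1.73 -0.    1.35  2.33]
```

View pics/b7.png

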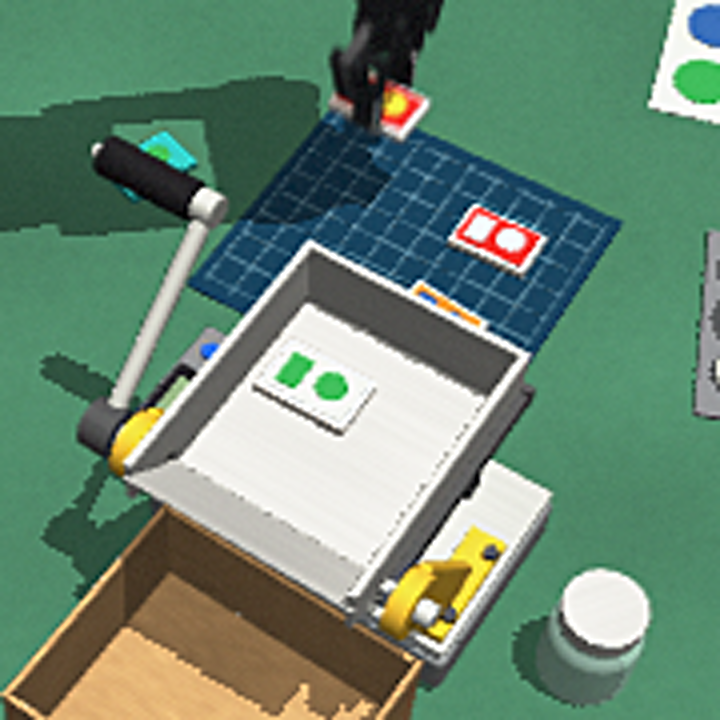

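>>> arm_command:
  motion:
    - [10, -40, 20, 0, 0, 0, 30]
    - [30, -85, 45, 0, 0, 0, 30]
    - [50, -125, 70, 0, 0, 0, 30]
    - [75, -155, 95, 0, 0, 0, 30]
    - [105, -168, 125, 0, 0, 0, 30]
    - [140, -170, 155, 0, -0.01, 0, 30]
    - [180, -170, 180, 0, -0.015, 0, 30]
    - [225, -170, 190, 0, -0.015, 0, 30]
    - [265, -170, 190, 0, -0.015, 0, 30]
    - [288, -165, 190, 0, -0.015, 0, 30]
    - [290, -130, 190, 0, -0.015, 0, 30]
    - [290, -95, 190, 0, -0.015, 0, 30]
    - [290, -80, 190, 0, -0.015, 0, 30]
    - [290, -79, 190, 0, -0.015, 0, 56]
    - [290, -79, 190, 0, -0.015, 0, 56]
    - [290, -79, 190, 0, -0.015, 0, 56]
    - [290, -120, 190, 0, -0.015, 0, 56]
    - [290, -170, 190, 0, -0.015, 0, 60]

```text
time: 21.85
eef_pos: [0.6304, 0.0985, 0.236]
tcp_rot: [0.485, -0.481, 0.517, -0.517]
wrist_force: [1.1, -0.9, 0.7]
width: 0.0598
```

```bash
python3 mags.py
python3 - <<'E'
from h import *
s=ctrl.observe();print(s['width'],s['time'])
goal([.5789,.3926,.05],np.radians(90.9))
goal([.5706,.2975,.05],np.radians(82.6))
crop('scene','b8.png',260,80,440,260,4)
E
```

```text
mag [579.  392.6] [64.2 42.6] 0.9
mag [574.9 297.2] [48.4 75.2] 85.5
0.05976362480450991 21.9
tcp [0.6325 0.0987 0.2823] shift [-287.9  233.1  -77.1] rot [-0.016 -0.084 -0.006] j6 [0.11 0.02 1.46 0.   1.64 1.75]
tcp [0.6325 0.0987 0.2823] shift [-192.5  232.4  -78.9] rot [-0.016  0.061 -0.007] j6 [0.11 0.02 1.46 0.   1.64 1.75]
```

View pics/b8.png

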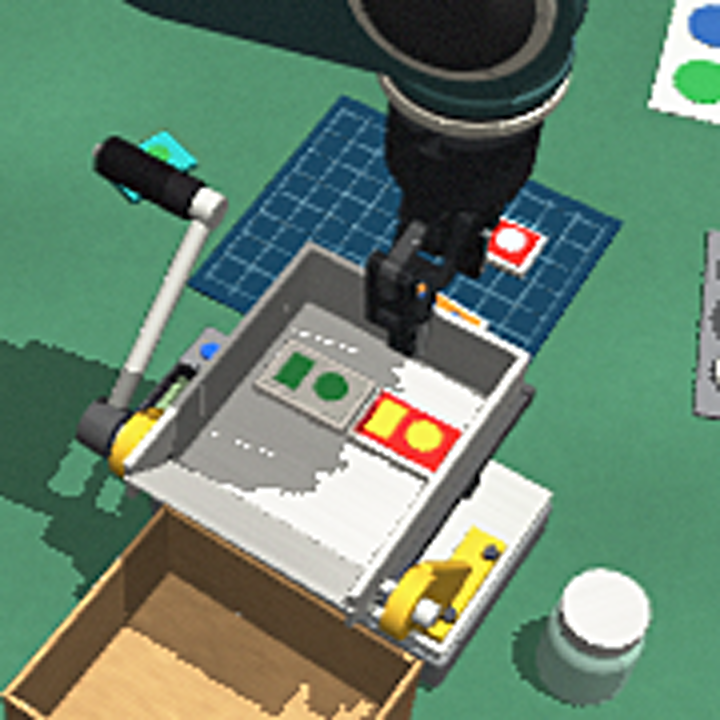

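Two magnets in the pan, at crop (315,385) and (410,432). Next is the orange one.

>>> arm_command:
  motion:
    - [-50, 10, -15, 0, 0, 0, 60]
    - [-100, 10, -35, 0, 0.03, 0, 60]
    - [-145, 20, -55, -0.016, 0.061, -0.007, 60]
    - [-180, 55, -72, -0.016, 0.061, -0.007, 60]
    - [-192, 105, -79, -0.016, 0.061, -0.007, 60]
    - [-192, 155, -79, -0.016, 0.061, -0.007, 60]
    - [-192, 200, -79, -0.016, 0.061, -0.007, 60]
    - [-192, 228, -79, -0.016, 0.061, -0.007, 60]
    - [-192, 230, -79, -0.016, 0.061, -0.007, 60]

```text
time: 22.85
eef_pos: [0.5698, 0.2966, 0.0115]
tcp_rot: [0.466, -0.468, 0.531, -0.531]
wrist_force: [-0.5, -0.5, 0.0]
width: 0.0599
```

Run:
```python
from h import *
s=ctrl.observe();print(s['width'],s['time'])
goal([.5706,.2972,.0],np.radians(82.6))
```

```text
0.059882789416137415 22.85
tcp [0.5698 0.2966 0.0465] shift [-0.8 46.5  0.9] rot [0.003 0.001 0.002] j6 [0.44 0.16 1.7  0.   1.29 2.14]
```

>>> arm_command:
  motion:
    - [-1, 30, 1, 0, 0, 0, 60]
    - [-1, 45, 1, 0, 0, 0, 60]
    - [-1, 46, 1, 0, 0, 0, 60]
    - [-1, 46, 1, 0, 0, 0, 30]
    - [-1, 46, 1, 0, 0, 0, 30]
    - [-1, 46, 1, 0, 0, 0, 30]
    - [-1, 46, 1, 0, 0, 0, 30]
    - [-1, 36, 1, 0, 0, 0, 30]
    - [-1, 0, 1, 0, 0, 0, 30]
    - [-1, -50, 1, 0, 0, 0, 30]

```text
time: 23.85
eef_pos: [0.5698, 0.2969, 0.0613]
tcp_rot: [0.464, -0.469, 0.532, -0.53]
wrist_force: [0.8, 0.0, -0.2]
width: 0.0419
```

Run:
```python
from h import *
s=ctrl.observe();print(s['width'],s['time'])
goal(panp(-.03,-.03,.26),YAW+np.pi/2)
goal(panp(-.03,-.03,.180),YAW+np.pi/2)
crop('scene','b9.png',260,80,440,260,4)
```

```text
0.04186926351579834 23.85
tcp [0.5698 0.2969 0.0963] shift [ 246.7 -162.9   20.9] rot [ 0.006 -0.061  0.004] j6 [0.44 0.12 1.66 0.   1.37 2.14]
tcp [0.5698 0.2969 0.0963] shift [246.3 -82.9  21.4] rot [ 0.006 -0.061  0.004] j6 [0.44 0.12 1.66 0.   1.37 2.14]
```

View pics/b9.png

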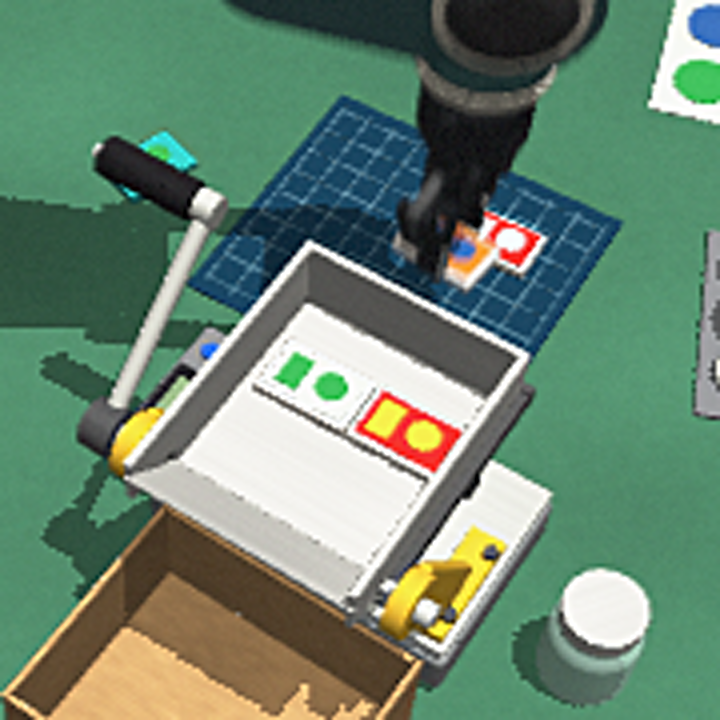

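>>> arm_command:
  motion:
    - [0, -50, 0, 0, 0, 0, 30]
    - [0, -100, 5, 0, 0, 0, 30]
    - [20, -145, 10, 0, 0, 0, 30]
    - [60, -165, 20, 0.006, -0.061, 0.004, 30]
    - [110, -168, 21, 0.006, -0.061, 0.004, 30]
    - [160, -168, 21, 0.006, -0.061, 0.004, 30]
    - [210, -168, 21, 0.006, -0.061, 0.004, 30]
    - [240, -160, 21, 0.006, -0.061, 0.004, 30]
    - [246, -120, 21, 0.006, -0.061, 0.004, 30]
    - [246, -93, 21, 0.006, -0.061, 0.004, 30]
    - [246, -90, 21, 0.006, -0.061, 0.004, 30]
    - [246, -90, 21, 0.006, -0.061, 0.004, 56]
    - [246, -90, 21, 0.006, -0.061, 0.004, 56]
    - [246, -90, 21, 0.006, -0.061, 0.004, 56]
    - [246, -120, 21, 0.006, -0.061, 0.004, 56]
    - [246, -170, 21, 0.006, -0.061, 0.004, 60]
    - [246, -175, 21, 0.006, -0.061, 0.004, 60]

```text
time: 25.6
eef_pos: [0.5636, 0.0519, 0.2546]
tcp_rot: [-0.49, 0.476, -0.513, 0.52]
wrist_force: [-0.3, 0.2, -0.3]
width: 0.0596
```

```bash
python3 mags.py
python3 - <<'E'
from h import *
s=ctrl.observe();print(s['width'],s['time'])
goal([.5789,.3926,.05],np.radians(90.9))
crop('scene','b10.png',260,80,440,260,4)
E
```

```text
mag [579.  393.4] [45.8 62.8] 88.9
0.060306529350835324 25.65
tcp [0.5633 0.0519 0.2875] shift [-339.3  239.8  -11.5] rot [-0.018 -0.083 -0.006] j6 [ 0.04 -0.14  1.61  0.01  1.66  1.68]
```

View pics/b10.png

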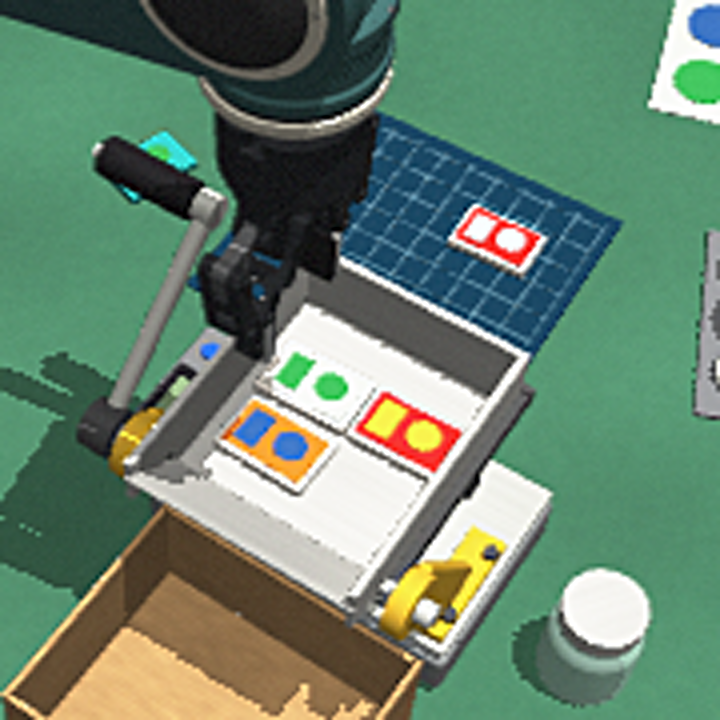

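Three magnets are flat in the pan. The last one (red-white) hasn't moved.

>>> arm_command:
  motion:
    - [-45, 20, -2, 0, 0, 0, 60]
    - [-95, 20, -4, 0, 0, 0, 60]
    - [-145, 20, -6, 0, -0.04, 0, 60]
    - [-195, 25, -8, -0.018, -0.083, -0.006, 60]
    - [-240, 50, -10, -0.018, -0.083, -0.006, 60]
    - [-280, 80, -11, -0.018, -0.083, -0.006, 60]
    - [-315, 115, -11, -0.018, -0.083, -0.006, 60]
    - [-339, 155, -11, -0.018, -0.083, -0.006, 60]
    - [-339, 200, -11, -0.018, -0.083, -0.006, 60]
    - [-339, 235, -11, -0.018, -0.083, -0.006, 60]
    - [-339, 240, -11, -0.018, -0.083, -0.006, 60]

```text
time: 26.8
eef_pos: [0.5754, 0.3909, 0.0058]
tcp_rot: [-0.501, 0.508, -0.497, 0.494]
wrist_force: [-0.6, -0.1, -0.4]
width: 0.0602
```

Run:
```python
from h import *
s=ctrl.observe();print(s['width'],s['time'])
goal([.5789,.3926,.0],np.radians(90.9))
crop('scene','b11.png',300,60,440,200,4)
```

```text
0.060240547278655465 26.8
tcp [0.5754 0.3909 0.0408] shift [-1.8 40.8  4. ] rot [0.01  0.001 0.004] j6 [0.56 0.27 1.58 0.   1.3  2.11]
```

View pics/b11.png

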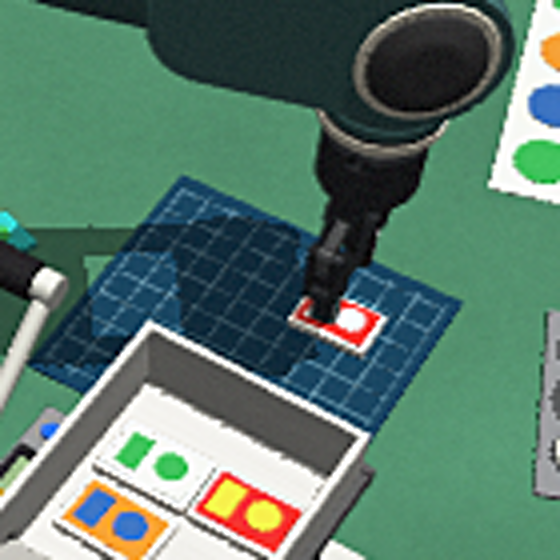

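>>> arm_command:
  motion:
    - [-2, 30, 4, 0.01, 0, 0.004, 60]
    - [-2, 40, 4, 0.01, 0, 0.004, 60]
    - [-2, 41, 4, 0.01, 0, 0.004, 60]
    - [-2, 41, 4, 0.01, 0, 0.004, 30]
    - [-2, 41, 4, 0.01, 0, 0.004, 30]
    - [-2, 41, 4, 0.01, 0, 0.004, 30]
    - [-2, 41, 4, 0.01, 0, 0.004, 30]
    - [-2, 31, 4, 0.01, 0, 0.004, 30]
    - [-2, -10, 4, 0.01, 0, 0.004, 30]
    - [-2, -60, 4, 0.01, 0, 0.004, 30]

```text
time: 27.85
eef_pos: [0.58, 0.393, 0.0689]
tcp_rot: [0.504, -0.504, 0.496, -0.496]
wrist_force: [0.5, -0.5, 0.9]
width: 0.0414
```

Run:
```python
from h import *
s=ctrl.observe();print(s['width'],s['time'])
goal(panp(.036,-.03,.26),YAW+np.pi/2)
goal(panp(.036,-.03,.172),YAW+np.pi/2)
crop('scene','b12.png',300,60,440,200,4)
```

```text
0.04135365830285583 27.85
tcp [0.58   0.393  0.1039] shift [ 348.  -156.1   40.3] rot [ 0.     0.084 -0.   ] j6 [0.56 0.23 1.52 0.   1.39 2.11]
tcp [0.58   0.393  0.1039] shift [348.1 -68.1  40.3] rot [ 0.     0.084 -0.   ] j6 [0.56 0.23 1.52 0.   1.39 2.11]
```

View pics/b12.png

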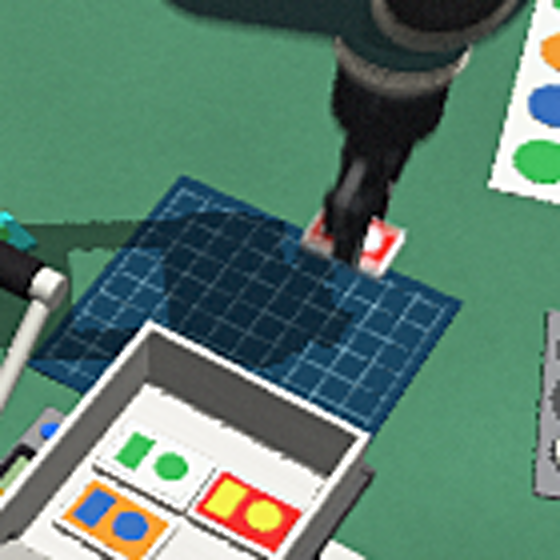

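>>> arm_command:
  motion:
    - [10, -45, 5, 0, 0, 0, 30]
    - [40, -85, 10, 0, 0, 0, 30]
    - [80, -115, 15, 0, 0.03, 0, 30]
    - [120, -145, 20, 0, 0.06, 0, 30]
    - [160, -160, 25, 0, 0.084, 0, 30]
    - [210, -162, 32, 0, 0.084, 0, 30]
    - [260, -162, 38, 0, 0.084, 0, 30]
    - [308, -162, 40, 0, 0.084, 0, 30]
    - [340, -155, 40, 0, 0.084, 0, 30]
    - [348, -110, 40, 0, 0.084, 0, 30]
    - [348, -75, 40, 0, 0.084, 0, 30]
    - [348, -70, 40, 0, 0.084, 0, 30]
    - [348, -70, 40, 0, 0.084, 0, 56]
    - [348, -70, 40, 0, 0.084, 0, 56]
    - [348, -70, 40, 0, 0.084, 0, 56]
    - [348, -100, 40, 0, 0.084, 0, 56]
    - [348, -150, 40, 0, 0.084, 0, 60]
    - [348, -170, 40, 0, 0.084, 0, 60]

```text
time: 29.7
eef_pos: [0.628, 0.0469, 0.2552]
tcp_rot: [-0.489, 0.477, -0.514, 0.519]
wrist_force: [-0.7, -0.5, -0.3]
width: 0.06
```

Run:
```python
from h import *
s=ctrl.observe();print(s['width'],s['time'])
crop('scene','b13.png',260,80,440,260,4)
im=ctrl.capture('top')[150:275,385:505,::-1]; cv2.imwrite('pics/b14.png',cv2.resize(im,None,fx=5,fy=5,interpolation=cv2.INTER_CUBIC))
```

```text
0.060031450737953046 29.7
```

View pics/b13.png

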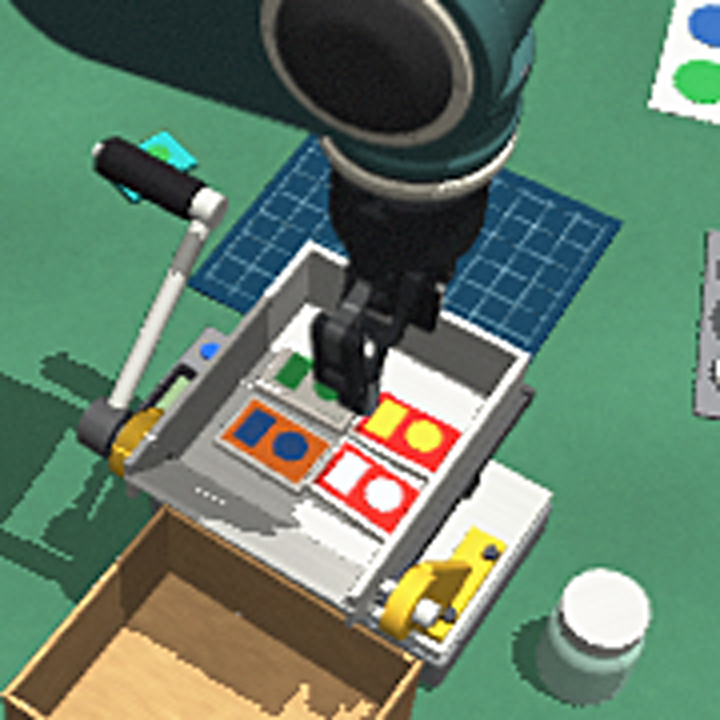

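View pics/b14.png

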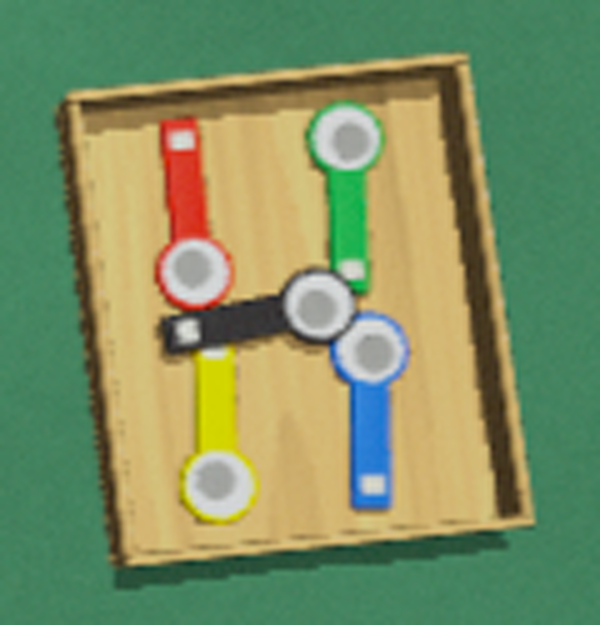

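All four magnets now lie in the level pan, and the crate is unchanged. The yellow opener spans crop (217,350) to (217,482), with the black handle lying over its tip. It's the only yellow piece with the opener shape. I'll move the black one off first, about 32 mm further onto the red and green openers.

Run:
```python
from h import *
goal([.519,-.335,.12],np.radians(9.8))
for n,p in (('bhead',(318,305)),('btip',(170,333)),('yhead',(218,484)),('ytip',(214,350)),('red',(195,271)),('greentip',(350,285))): print(n,onz('top',(385+p[0]/5,150+p[1]/5),.024 if n[0]=='b' and n!='blue' else .015).round(4))
```

```text
tcp [0.6283 0.0469 0.2894] shift [389.8 164.8 -86.2] rot [-0.009  1.332 -0.018] j6 [ 0.03 -0.    1.47  0.01  1.65  1.67]
bhead [ 0.526 -0.37   0.024]
btip [ 0.5119 -0.2873  0.024 ]
yhead [ 0.4282 -0.3119  0.015 ]
ytip [ 0.5028 -0.3131  0.015 ]
red [ 0.5474 -0.3046  0.015 ]
greentip [ 0.5378 -0.3908  0.015 ]
```

>>> arm_command:
  motion:
    - [50, 0, -10, 0, 0.1, 0, 45]
    - [100, 0, -20, 0, 0.24, 0, 45]
    - [145, 10, -35, 0, 0.38, 0, 45]
    - [190, 25, -45, 0, 0.52, 0, 45]
    - [230, 45, -55, 0, 0.66, 0, 45]
    - [270, 65, -62, 0, 0.8, 0, 45]
    - [310, 90, -70, 0, 0.94, 0, 45]
    - [345, 115, -78, 0, 1.08, 0, 45]
    - [375, 140, -83, 0, 1.2, 0, 45]
    - [390, 160, -86, -0.009, 1.332, -0.018, 45]
    - [390, 165, -86, -0.009, 1.332, -0.018, 45]
    - [390, 165, -86, -0.009, 1.332, -0.018, 45]
  grip_force: 40

```text
time: 31.0
eef_pos: [0.5192, -0.3347, 0.0843]
tcp_rot: [0.062, -0.062, 0.705, -0.704]
wrist_force: [0.0, 0.9, -0.2]
width: 0.045
```

Run:
```python
from h import *
s=ctrl.observe();print(s['width'],s['time'])
goal([.519,-.335,.014],np.radians(9.8))
crop('scene','c3.png',150,240,330,400,4)
```

```text
0.04502502618171703 31.0
tcp [ 0.5192 -0.3347  0.1193] shift [  0.2 105.3   0.4] rot [ 0.001  0.004 -0.   ] j6 [-0.61  0.04  1.7   0.    1.4   2.35]
```

View pics/c3.png

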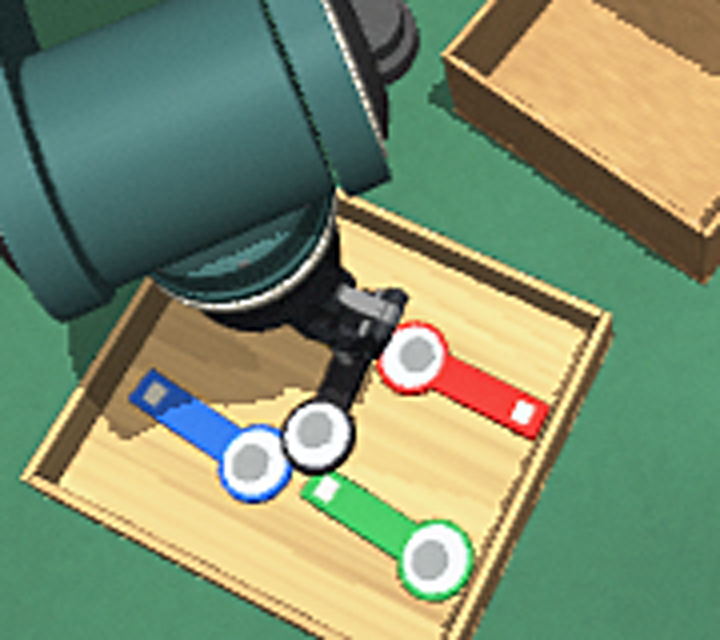

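>>> arm_command:
  motion:
    - [0, 45, 0, 0, 0, 0, 45]
    - [0, 85, 0, 0, 0, 0, 45]
    - [0, 103, 0, 0, 0, 0, 45]
    - [0, 105, 0, 0, 0, 0, 45]
    - [0, 105, 0, 0, 0, 0, 10]
    - [0, 105, 0, 0, 0, 0, 10]
    - [0, 105, 0, 0, 0, 0, 10]
    - [0, 100, 0, 0, 0, 0, 10]
    - [0, 90, 0, 0, 0, 0, 10]
    - [0, 80, 0, 0, 0, 0, 10]

```text
time: 32.05
eef_pos: [0.5199, -0.3347, 0.0068]
tcp_rot: [-0.062, 0.061, -0.704, 0.704]
wrist_force: [0.1, 0.3, 0.0]
width: 0.0204
```

Run:
```python
from h import *
p,R,s=tcp();print(s['width'],s['time'],p)
print(R.as_matrix().T@np.array([32,-6,0]))
crop('scene','c4.png',150,240,330,400,4)
```

```text
0.02040425644123219 32.05 [ 0.51987427 -0.33471726  0.04178969]
[-30.46392716   0.05079678  11.48679946]
```

View pics/c4.png

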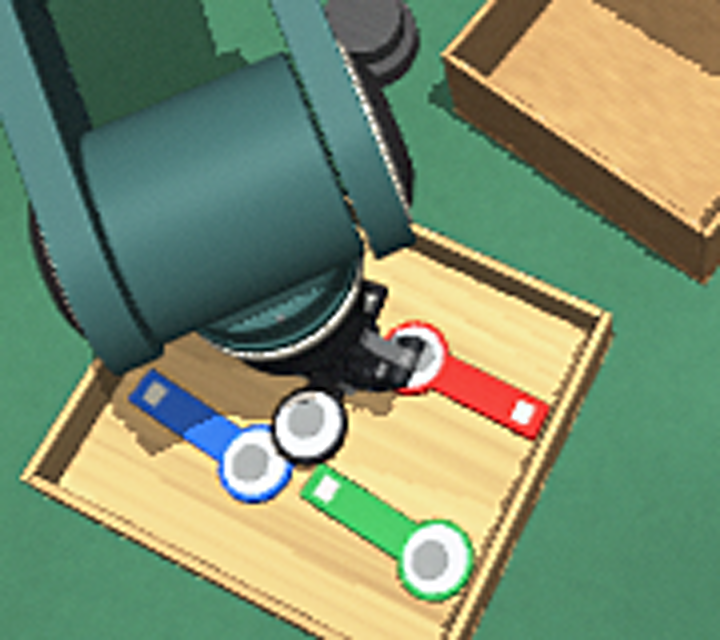

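>>> arm_command:
  motion:
    - [-15, 0, 6, 0, 0, 0, 10]
    - [-32, 0, 12, 0, 0, 0, 10]
    - [-32, 12, 12, 0, 0, 0, 10]
    - [-32, 23, 12, 0, 0, 0, 10]
    - [-32, 25, 12, 0, 0, 0, 10]
    - [-32, 25, 12, 0, 0, 0, 40]
    - [-32, 25, 12, 0, 0, 0, 40]
    - [-32, 25, 12, 0, 0, 0, 40]
    - [-32, 0, 12, 0, 0, 0, 40]
    - [-32, -45, 12, 0, 0, 0, 45]
    - [10, -85, 40, 0, 0, 0, 45]
    - [50, -100, 80, 0, 0, 0, 45]
    - [50, -100, 130, 0, 0, 0, 45]

```text
time: 33.4
eef_pos: [0.4932, -0.4567, 0.1106]
tcp_rot: [-0.064, 0.06, -0.703, 0.706]
wrist_force: [1.1, 0.6, 0.3]
width: 0.0449
```

Run:
```python
from h import *
p,R,s=tcp();print(s['width'],s['time'],p)
crop('scene','c5.png',150,240,330,400,4)
im=ctrl.capture('top')[150:275,385:505,::-1]; cv2.imwrite('pics/c6.png',cv2.resize(im,None,fx=5,fy=5,interpolation=cv2.INTER_CUBIC))
```

```text
0.044934938661823236 33.4 [ 0.49318031 -0.45667589  0.14557261]
```

View pics/c5.png

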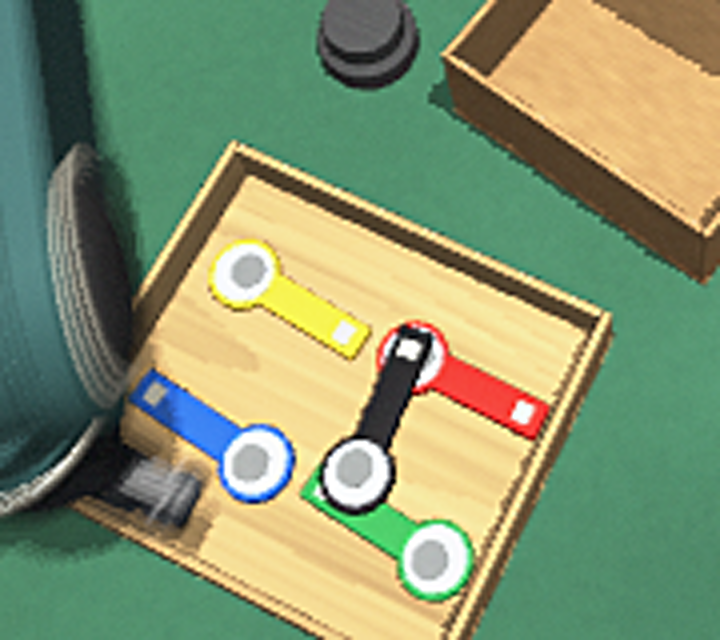

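View pics/c6.png

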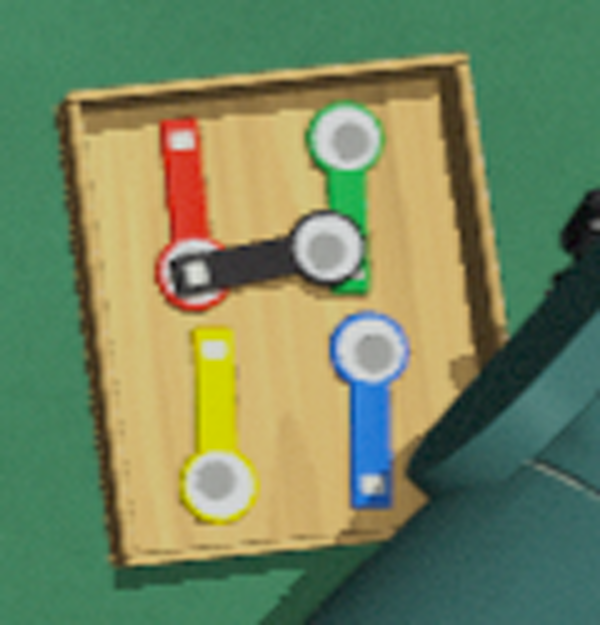

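Black now lies across red and green, clear of the yellow one. Yellow's head is at crop (218,484) and its tip at (214,328).

Run:
```python
from h import *
h=onz('top',(385+218/5,150+484/5),.015);t=onz('top',(385+214/5,150+330/5),.015);print(h,t)
d=(t-h)[:2];a=np.arctan2(d[1],d[0]);c=h[:2]+.033*d/np.linalg.norm(d);print(c,a)
goal([c[0]+.002,c[1],.1],a+np.pi/2)
```

```text
[ 0.42821441 -0.31191101  0.015     ] [ 0.51397414 -0.31366002  0.015     ]
[ 0.46120755 -0.31258388] -0.02039141761628315
tcp [ 0.4932 -0.4604  0.1432] shift [   4.5   42.5 -151. ] rot [-0.006 -1.379  0.   ] j6 [-0.79  0.15  1.55  0.    1.44  2.18]
```

>>> arm_command:
  motion:
    - [0, 0, -20, 0, -0.15, 0, 45]
    - [2, 0, -45, 0, -0.3, 0, 45]
    - [4, 0, -70, 0, -0.45, 0, 45]
    - [4, 0, -90, 0, -0.6, 0, 45]
    - [4, 0, -110, 0, -0.75, 0, 45]
    - [4, 0, -130, 0, -0.9, 0, 45]
    - [4, 0, -145, 0, -1.05, 0, 45]
    - [4, 15, -151, 0, -1.2, 0, 45]
    - [4, 30, -151, 0, -1.32, 0, 45]
    - [4, 40, -151, -0.006, -1.379, 0, 45]
    - [4, 42, -151, -0.006, -1.379, 0, 45]

```text
time: 34.6
eef_pos: [0.4631, -0.3117, 0.064]
tcp_rot: [0.495, -0.495, 0.505, -0.504]
wrist_force: [-0.7, 1.0, -0.4]
width: 0.045
```

Run:
```python
from h import *
p,R,s=tcp();print(s['width'],s['time'],p)
goal([.463,-.3126,.005],-.0204+np.pi/2)
crop('scene','c7.png',150,240,330,400,4)
```

```text
0.04498766475083783 34.6 [ 0.4630577  -0.31169169  0.09896451]
tcp [ 0.4631 -0.3117  0.099 ] shift [ 1.  94.   0.1] rot [ 0.002  0.002 -0.001] j6 [-0.64 -0.07  1.85 -0.    1.37  0.95]
```

View pics/c7.png

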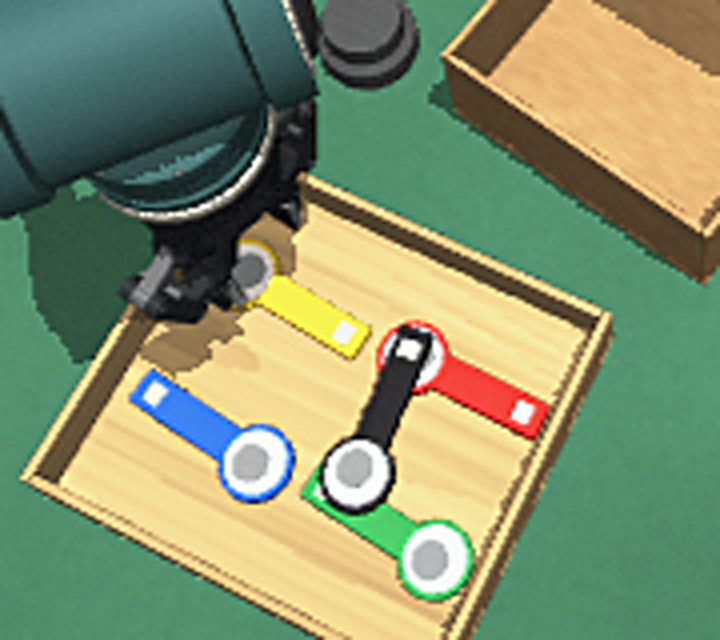

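>>> arm_command:
  motion:
    - [1, 40, 0, 0, 0, 0, 45]
    - [1, 75, 0, 0, 0, 0, 45]
    - [1, 91, 0, 0, 0, 0, 45]
    - [1, 93, 0, 0, 0, 0, 45]
    - [1, 93, 0, 0, 0, 0, 10]
    - [1, 93, 0, 0, 0, 0, 10]
    - [1, 93, 0, 0, 0, 0, 10]
    - [1, 85, 0, 0, 0, 0, 10]
    - [1, 45, 0, 0, 0, 0, 10]
    - [1, 0, 0, 0, 0, 0, 10]
  grip_force: 60

```text
time: 35.65
eef_pos: [0.4625, -0.3124, 0.0655]
tcp_rot: [0.494, -0.495, 0.506, -0.504]
wrist_force: [0.7, -1.0, -0.4]
width: 0.0195
```

Run:
```python
from h import *
p,R,s=tcp();print(s['width'],s['time'],p)
goal(panp(0,-.005,.28),YAW+np.pi/2); goal(panp(0,-.005,.175),YAW+np.pi/2)
crop('scene','c8.png',150,240,330,400,4)
```

```text
0.01949952617665418 35.65 [ 0.4625036  -0.31239252  0.10045533]
tcp [ 0.4625 -0.3124  0.1005] shift [-388.4 -179.1  120.3] rot [ 0.003  0.046 -0.002] j6 [-0.64 -0.07  1.85  0.    1.37  0.95]
tcp [ 0.4625 -0.3124  0.1005] shift [-388.2  -74.1  120.6] rot [ 0.003  0.046 -0.002] j6 [-0.64 -0.07  1.85  0.    1.37  0.95]
```

View pics/c8.png

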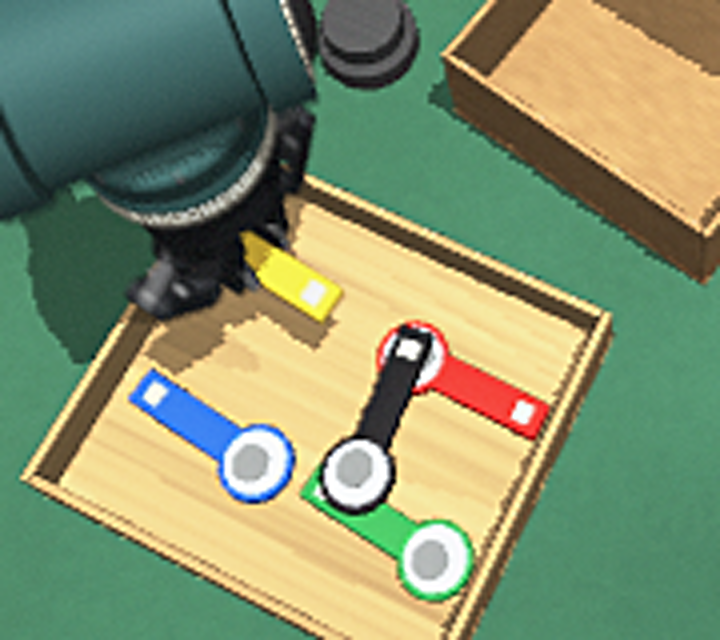

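>>> arm_command:
  motion:
    - [0, -45, 10, 0, 0, 0, 10]
    - [0, -90, 25, 0, 0, 0, 10]
    - [-15, -130, 45, 0, 0, 0, 10]
    - [-45, -160, 70, 0, 0.02, 0, 10]
    - [-85, -178, 95, 0, 0.046, 0, 10]
    - [-130, -180, 115, 0, 0.046, 0, 10]
    - [-180, -180, 120, 0, 0.046, 0, 10]
    - [-230, -180, 120, 0, 0.046, 0, 10]
    - [-280, -180, 120, 0, 0.046, 0, 10]
    - [-330, -180, 120, 0, 0.046, 0, 10]
    - [-375, -180, 120, 0, 0.046, 0, 10]
    - [-388, -165, 120, 0, 0.046, 0, 10]
    - [-388, -120, 120, 0, 0.046, 0, 10]
    - [-388, -95, 120, 0, 0.046, 0, 10]
    - [-388, -92, 120, 0, 0.046, 0, 10]

```text
time: 37.2
eef_pos: [0.5917, 0.0709, 0.1625]
tcp_rot: [-0.482, 0.484, -0.515, 0.518]
wrist_force: [0.7, 0.5, 0.1]
width: 0.0196
```

Run:
```python
from h import *
p,R,s=tcp();print(s['width'],s['time'],p)
goal(panp(0,-.005,.173),YAW+np.pi/2)
crop('scene','c9.png',260,80,440,260,4)
```

```text
0.019595095920427644 37.2 [0.59172791 0.07090859 0.19750732]
tcp [0.5917 0.0709 0.1975] shift [-2.2 24.5 -0.2] rot [-0.002  0.     0.005] j6 [ 0.08 -0.05  1.66 -0.    1.53  1.72]
```

View pics/c9.png

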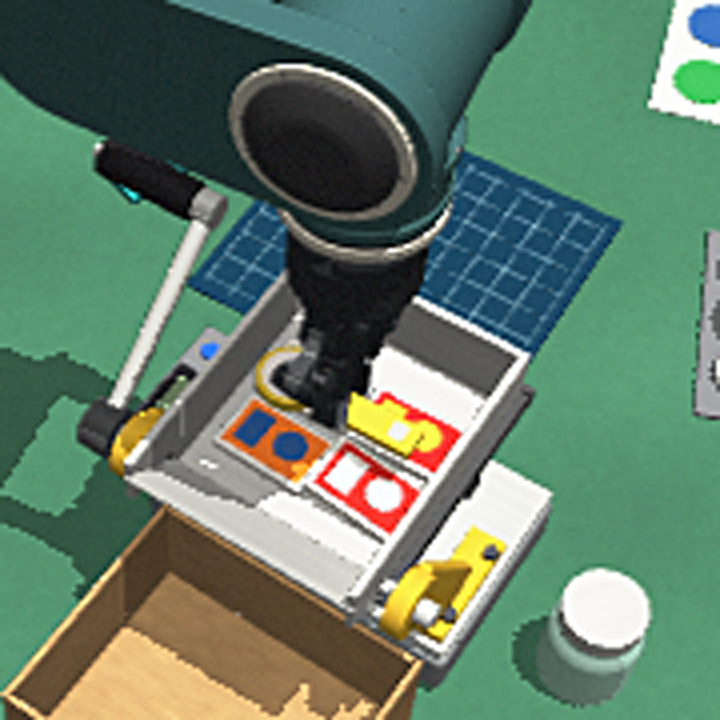

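Well placed. I'll lower, release and lift.

>>> arm_command:
  motion:
    - [0, 20, 0, 0, 0, 0, 10]
    - [0, 25, 0, 0, 0, 0, 10]
    - [0, 25, 0, 0, 0, 0, 40]
    - [0, 25, 0, 0, 0, 0, 40]
    - [0, 25, 0, 0, 0, 0, 40]
    - [0, -20, 0, 0, 0, 0, 40]
    - [0, -70, 0, 0, 0, 0, 50]
    - [0, -120, 0, 0, 0, 0, 62]
    - [0, -165, 0, 0, 0, 0, 62]
    - [0, -165, 0, 0, 0, 0, 62]

```text
time: 38.25
eef_pos: [0.5928, 0.0717, 0.3377]
tcp_rot: [-0.485, 0.48, -0.512, 0.521]
wrist_force: [0.1, -0.8, -0.1]
width: 0.062
```

Run:
```python
from h import *
p,R,s=tcp();print(s['width'],s['time'],p)
hp=hpos(0); goal([.431,hp[1],.36],YAW+np.pi/2); goal([.431,hp[1],hp[2]-.019],YAW+np.pi/2)
crop('scene','c10.png',260,80,440,260,4)
crop('top','c11.png',230,110,400,280,4)
```

```text
0.0620102862251677 38.25 [0.59280682 0.07173103 0.3727014 ]
tcp [0.5928 0.0717 0.3727] shift [ -36.4   10.3 -164.8] rot [-0.014  0.     0.003] j6 [ 0.08 -0.06  1.4  -0.01  1.79  1.72]
tcp [0.5928 0.0717 0.3727] shift [ -36.8  133.  -166.5] rot [-0.014  0.     0.003] j6 [ 0.08 -0.06  1.4  -0.01  1.79  1.72]
```

View pics/c10.png

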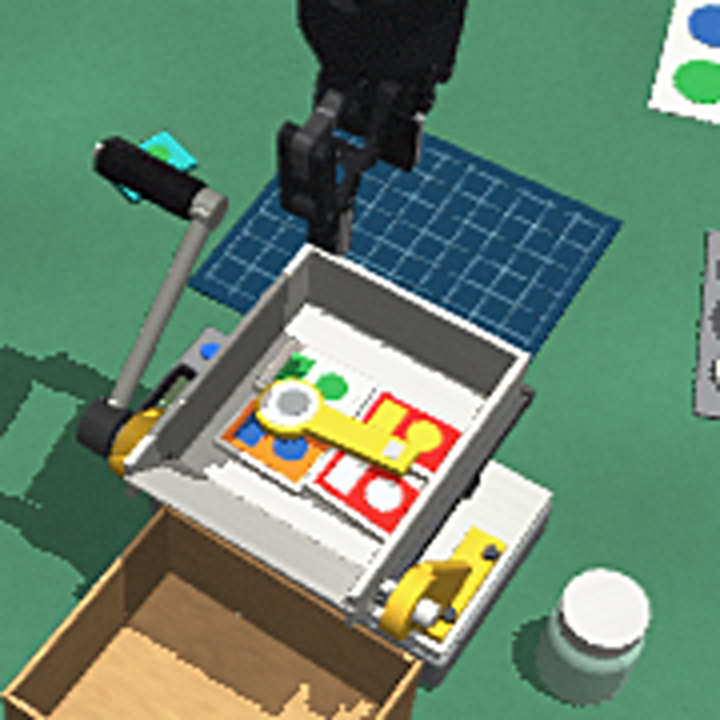

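All five pieces lie in the level pan: the opener at crop (340,430) is on top of the four magnets. Now back to the handle.

>>> arm_command:
  motion:
    - [-10, 0, -45, 0, 0, 0, 62]
    - [-20, 5, -95, -0.01, 0, 0, 62]
    - [-30, 8, -140, -0.014, 0, 0.003, 62]
    - [-37, 15, -165, -0.014, 0, 0.003, 62]
    - [-37, 60, -166, -0.014, 0, 0.003, 62]
    - [-37, 105, -166, -0.014, 0, 0.003, 62]
    - [-37, 130, -166, -0.014, 0, 0.003, 62]
    - [-37, 132, -166, -0.014, 0, 0.003, 62]
    - [-37, 132, -166, -0.014, 0, 0.003, 10]
    - [-37, 132, -166, -0.014, 0, 0.003, 10]
    - [-37, 132, -166, -0.014, 0, 0.003, 10]
    - [-37, 132, -166, -0.014, 0, 0.003, 10]
  grip_force: 60

```text
time: 39.55
eef_pos: [0.4302, 0.1202, 0.2]
tcp_rot: [0.482, -0.484, 0.518, -0.515]
wrist_force: [-2.6, 8.9, 1.5]
width: 0.0246
```

```bash
python3 arc.py 1.87 26
```

```text
[0.43023397 0.12024267 0.2349853 ] 0.02464226993930632 [-2.60729068  8.9174907   1.52918161] 39.55
q -0.016021696960051957 rad 0.14914172432696768
0.06 [7.0, -8.0, -0.0]
0.13 [15.0, -16.0, -0.0]
0.2 [23.0, -23.0, -0.0]
0.27 [32.0, -29.0, -0.0]
0.35 [41.0, -35.0, -0.0]
0.42 [51.0, -40.0, -0.0]
0.49 [61.0, -45.0, -0.0]
0.56 [71.0, -48.0, -0.0]
0.64 [81.0, -51.0, -0.0]
0.71 [92.0, -54.0, -0.0]
0.78 [103.0, -55.0, -0.0]
0.85 [114.0, -56.0, -0.0]
0.93 [124.0, -55.0, -0.0]
1.0 [135.0, -54.0, -0.0]
1.07 [146.0, -53.0, -0.0]
1.14 [157.0, -50.0, -0.0]
1.22 [167.0, -47.0, -0.0]
1.29 [177.0, -43.0, -0.0]
1.36 [187.0, -38.0, -0.0]
1.43 [196.0, -33.0, -0.0]
1.51 [205.0, -27.0, -0.0]
1.58 [214.0, -20.0, -0.0]
1.65 [222.0, -13.0, -0.0]
1.72 [229.0, -5.0, -0.0]
1.8 [236.0, 4.0, -0.0]
1.87 [242.0, 13.0, -0.0]
```

>>> arm_command:
  motion:
    - [0, 0, 0, 0, 0, 0, 10]
    - [7, -8, 0, 0, 0, 0, 10]
    - [15, -16, 0, 0, 0, 0, 10]
    - [23, -23, 0, 0, 0, 0, 10]
    - [32, -29, 0, 0, 0, 0, 10]
    - [41, -35, 0, 0, 0, 0, 10]
    - [51, -40, 0, 0, 0, 0, 10]
    - [61, -45, 0, 0, 0, 0, 10]
    - [71, -48, 0, 0, 0, 0, 10]
    - [81, -51, 0, 0, 0, 0, 10]
    - [92, -54, 0, 0, 0, 0, 10]
    - [103, -55, 0, 0, 0, 0, 10]
    - [114, -56, 0, 0, 0, 0, 10]

```text
time: 40.85
eef_pos: [0.4197, 0.0061, 0.2478]
tcp_rot: [0.478, -0.488, 0.523, -0.51]
wrist_force: [-6.8, 9.5, -74.7]
width: 0.0244
```

```bash
python3 arc.py 1.87 14
python3 - <<'E'
from h import *
crop('scene','d1.png',240,80,420,310,2.6)
E
```

```text
[0.41971885 0.00611501 0.28283679] 0.02442735304612283 [ -6.81776784   9.49695497 -74.7050678 ] 40.85
q 0.8644859181149193 rad 0.14183723145400856
0.94 [11.0, 0.0, -0.0]
1.01 [21.0, 1.0, 0.0]
1.08 [32.0, 3.0, 0.0]
1.15 [43.0, 6.0, 0.0]
1.22 [53.0, 9.0, 0.0]
1.3 [63.0, 13.0, 0.0]
1.37 [72.0, 18.0, 0.0]
1.44 [82.0, 23.0, 0.0]
1.51 [91.0, 29.0, 1.0]
1.58 [99.0, 36.0, 1.0]
1.65 [107.0, 43.0, 1.0]
1.73 [114.0, 51.0, 1.0]
1.8 [121.0, 59.0, 1.0]
1.87 [127.0, 68.0, 1.0]
```

View pics/d1.png

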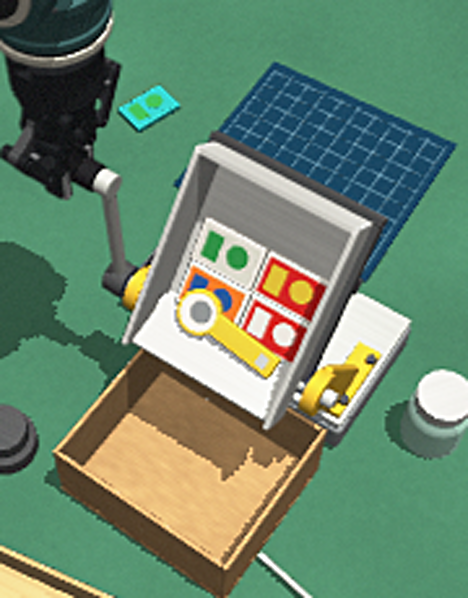

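The downward force on the tool is 75 N, because my arc runs higher than the true one. I'll relax before continuing.

>>> arm_command:
  motion:
    - [0, 1, 0, 0, 0, 0, 10]
    - [0, 1, 0, 0, 0, 0, 10]

```text
time: 41.1
eef_pos: [0.4192, 0.0046, 0.2471]
tcp_rot: [0.478, -0.488, 0.523, -0.51]
wrist_force: [-3.8, -1.1, -15.3]
width: 0.0246
```

```bash
python3 arc.py 1.87 14|head -2
```

```text
[0.41924449 0.0045807  0.28206583] 0.024583000463468722 [ -3.76238162  -1.05001354 -15.34304844] 41.1
q 0.8754895077863177 rad 0.14106105334778327
```

Run:
```python
from h import *
X=np.array([np.cos(YAW),np.sin(YAW),0])
print('now P',proj('scene',PV),proj('scene',PV+X*.043))
for q in (0,.43,.75,.85,.95): print(q,proj('scene',hpos(q)+X*.043).round(1),hpos(q).round(3))
p,R,s=tcp(); print(proj('scene',p))
im=ctrl.capture('scene')[90:200,235:315,::-1]; im=np.clip(255*(im/255.)**.6,0,255).astype(np.uint8)
cv2.imwrite('pics/d2.png',cv2.resize(im,None,fx=5.4,fy=5.4,interpolation=cv2.INTER_CUBIC))
```

```text
now P [271.84801621 181.61135011] [285.84717258 189.47601931]
0 [311.2 134.1] [0.433 0.119 0.256]
0.43 [298.8 137. ] [0.429 0.069 0.296]
0.75 [286.9 146.5] [0.426 0.023 0.309]
0.85 [282.9 150.7] [0.425 0.008 0.31 ]
0.95 [278.9 155.3] [ 0.424 -0.007  0.31 ]
[265.20241914 150.15899154]
```

View pics/d2.png

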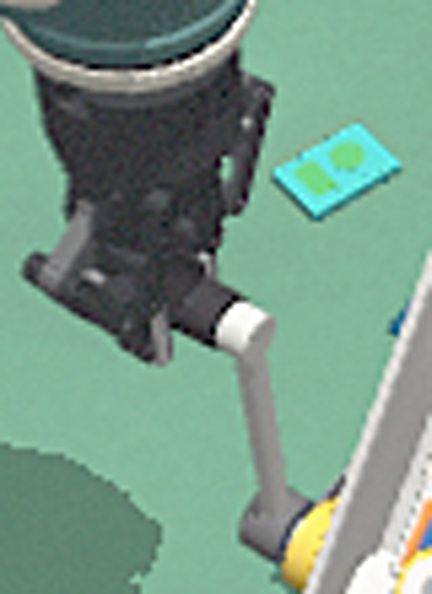

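>>> arm_command:
  motion:
    - [0, 0, 0, 0, 0, 0, 50]
    - [0, 0, 0, 0, 0, 0, 50]
    - [0, -5, 0, 0, 0, 0, 50]
    - [0, -8, 0, 0, 0, 0, 50]
    - [0, -8, 0, 0, 0, 0, 50]

```text
time: 41.65
eef_pos: [0.4198, 0.0046, 0.2562]
tcp_rot: [0.478, -0.487, 0.523, -0.511]
wrist_force: [-0.3, 0.3, -0.0]
width: 0.05
```

>>> arm_command:
  motion:
    - [0, 0, 0, 0, 0, 0, 10]
    - [0, 0, 0, 0, 0, 0, 10]
    - [0, 0, 0, 0, 0, 0, 10]
    - [0, 0, 0, 0, 0, 0, 10]
  grip_force: 35

```text
time: 42.05
eef_pos: [0.4198, 0.0045, 0.2565]
tcp_rot: [0.478, -0.487, 0.523, -0.511]
wrist_force: [-0.5, -0.6, 6.1]
width: 0.0248
```

```bash
python3 arc.py 1.87 14
```

```text
[0.41983621 0.00452613 0.2914574 ] 0.024812691325007085 [-0.46762915 -0.61012748  6.11190314] 42.05
q 0.8753792844004027 rad 0.15045358492428781
0.95 [11.0, 0.0, 0.0]
1.02 [21.0, 2.0, 0.0]
1.09 [32.0, 3.0, 0.0]
1.16 [42.0, 6.0, 0.0]
1.23 [52.0, 9.0, 0.0]
1.3 [62.0, 13.0, 0.0]
1.37 [72.0, 18.0, 0.0]
1.44 [81.0, 24.0, 1.0]
1.51 [89.0, 30.0, 1.0]
1.59 [98.0, 36.0, 1.0]
1.66 [106.0, 44.0, 1.0]
1.73 [113.0, 51.0, 1.0]
1.8 [120.0, 60.0, 1.0]
1.87 [126.0, 68.0, 1.0]
```

>>> arm_command:
  motion:
    - [11, 0, 0, 0, 0, 0, 10]
    - [21, 2, 0, 0, 0, 0, 10]
    - [32, 3, 0, 0, 0, 0, 10]
    - [42, 6, 0, 0, 0, 0, 10]

```text
time: 42.45
eef_pos: [0.4162, -0.0368, 0.2485]
tcp_rot: [0.478, -0.488, 0.524, -0.509]
wrist_force: [0.1, 9.9, -12.9]
width: 0.0252
```

```bash
python3 arc.py 1.87 10;python3 - <<'E'
from h import *
crop('scene','d3.png',240,80,420,310,2.6)
E
```

```text
[ 0.41620629 -0.03683676  0.28350986] 0.025222090415021742 [  0.12675062   9.93300073 -12.92210188] 42.45
q 1.1590500096822718 rad 0.14853984333134782
1.23 [10.0, 3.0, 0.0]
1.3 [20.0, 7.0, 0.0]
1.37 [30.0, 12.0, 0.0]
1.44 [39.0, 17.0, 0.0]
1.51 [48.0, 24.0, 1.0]
1.59 [56.0, 30.0, 1.0]
1.66 [64.0, 37.0, 1.0]
1.73 [71.0, 45.0, 1.0]
1.8 [78.0, 53.0, 1.0]
1.87 [84.0, 62.0, 1.0]
```

View pics/d3.png

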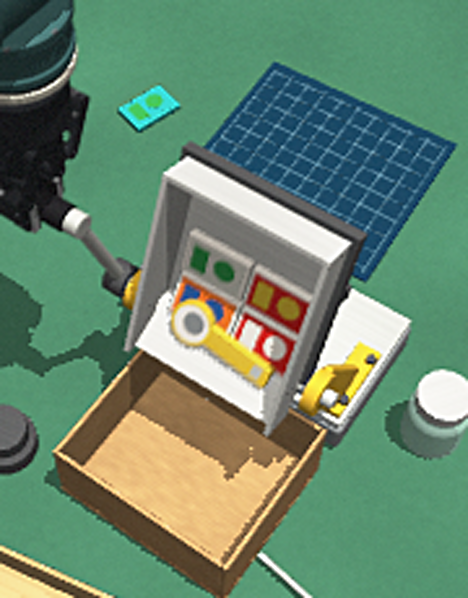

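>>> arm_command:
  motion:
    - [10, 3, 0, 0, 0, 0, 10]
    - [20, 7, 0, 0, 0, 0, 10]
    - [30, 12, 0, 0, 0, 0, 10]
    - [39, 17, 0, 0, 0, 0, 10]
    - [48, 24, 0, 0, 0, 0, 10]

```text
time: 43.0
eef_pos: [0.4119, -0.084, 0.2214]
tcp_rot: [0.479, -0.488, 0.525, -0.507]
wrist_force: [6.9, 19.3, -18.2]
width: 0.0248
```

```bash
python3 arc.py 1.86 6;python3 - <<'E'
from h import *
crop('scene','d4.png',240,80,420,310,2.6)
E
```

```text
[ 0.41193029 -0.08401072  0.2563701 ] 0.02478233737612148 [  6.93632233  19.28910325 -18.16510044] 43.0
q 1.5319822021718648 rad 0.14591434006314338
1.59 [6.0, 5.0, 0.0]
1.64 [12.0, 11.0, 0.0]
1.7 [18.0, 16.0, 0.0]
1.75 [24.0, 23.0, 1.0]
1.81 [29.0, 29.0, 1.0]
1.86 [34.0, 36.0, 1.0]
```

View pics/d4.png

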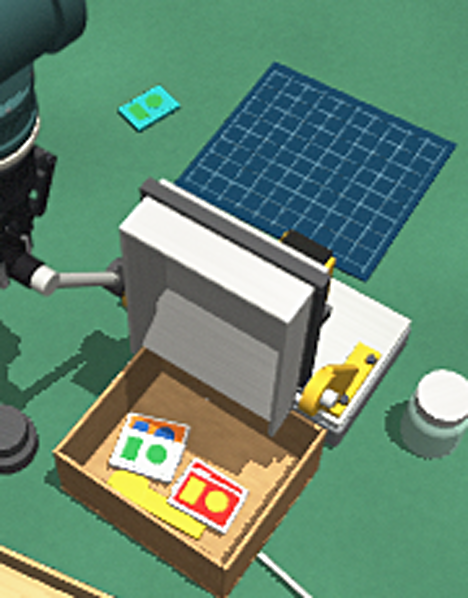

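Everything is sliding into the carton. I'll continue to the stop and hold.

>>> arm_command:
  motion:
    - [6, 5, 0, 0, 0, 0, 10]
    - [12, 11, 0, 0, 0, 0, 10]
    - [18, 17, 0, 0, 0, 0, 10]
    - [24, 23, 0, 0, 0, 0, 10]
    - [28, 29, 0, 0, 0, 0, 10]
    - [31, 34, 0, 0, 0, 0, 10]
    - [31, 34, 0, 0, 0, 0, 10]
    - [31, 34, 0, 0, 0, 0, 10]
    - [31, 34, 0, 0, 0, 0, 10]

```text
time: 43.95
eef_pos: [0.4098, -0.1111, 0.1867]
tcp_rot: [0.482, -0.486, 0.526, -0.504]
wrist_force: [8.0, 48.5, 8.4]
width: 0.0248
```

```bash
python3 arc.py 0 25;python3 - <<'E'
from h import *
crop('scene','d5.png',220,140,400,320,4)
E
```

```text
[ 0.40975252 -0.11113208  0.22172858] 0.024813459886361036 [ 8.02891064 48.47134114  8.42446034] 43.95
q 1.8387845461434444 rad 0.14191835336460337
1.77 [-7.0, -9.0, -0.0]
1.69 [-14.0, -17.0, -0.0]
1.62 [-22.0, -25.0, -1.0]
1.54 [-31.0, -32.0, -1.0]
1.47 [-40.0, -38.0, -1.0]
1.4 [-49.0, -44.0, -1.0]
1.32 [-59.0, -49.0, -1.0]
1.25 [-69.0, -53.0, -1.0]
1.18 [-79.0, -56.0, -1.0]
1.1 [-90.0, -59.0, -1.0]
1.03 [-101.0, -61.0, -1.0]
0.96 [-112.0, -62.0, -1.0]
0.88 [-123.0, -63.0, -1.0]
0.81 [-134.0, -62.0, -1.0]
0.74 [-145.0, -61.0, -1.0]
0.66 [-156.0, -59.0, -1.0]
0.59 [-166.0, -56.0, -1.0]
0.51 [-177.0, -52.0, -0.0]
0.44 [-187.0, -48.0, -0.0]
0.37 [-197.0, -43.0, -0.0]
0.29 [-206.0, -37.0, 0.0]
0.22 [-215.0, -30.0, 0.0]
0.15 [-223.0, -23.0, 1.0]
0.07 [-231.0, -15.0, 1.0]
0.0 [-238.0, -7.0, 1.0]
```

View pics/d5.png

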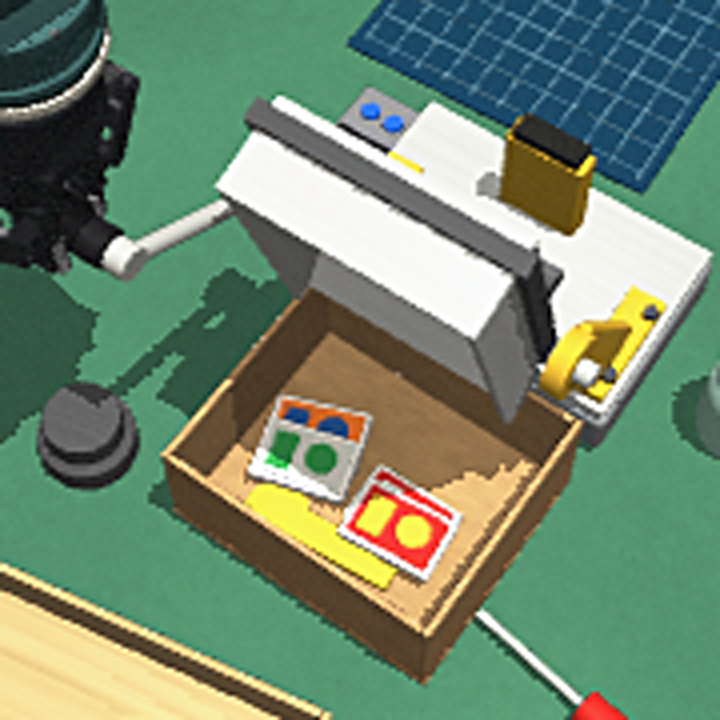

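The pan is at its stop, and all five pieces are in the carton: magnets at crop (315,445) and (405,520), opener at (320,540). I'll regrip centrally and lead the pan back.

>>> arm_command:
  motion:
    - [-1, 0, 0, 0, 0, 0, 50]
    - [-1, 0, 0, 0, 0, 0, 50]
    - [-1, 0, 0, 0, 0, 0, 50]

```text
time: 44.3
eef_pos: [0.4097, -0.1105, 0.1866]
tcp_rot: [0.482, -0.486, 0.526, -0.505]
wrist_force: [-0.5, 0.8, 0.2]
width: 0.0498
```

Run:
```python
from h import *
h=hpos(1.85);print(h); print(ctrl.observe()['wrist_force'])
goal([.414,h[1],h[2]-.019],YAW+np.pi/2)
```

```text
[ 0.41655252 -0.11953606  0.24392673]
[-0.4825711   0.76919213  0.16358752]
tcp [ 0.4097 -0.1105  0.2216] shift [ 8.7 -3.6  4.8] rot [ 0.027  0.005 -0.016] j6 [-0.33 -0.43  1.94  0.01  1.66  1.3 ]
```

>>> arm_command:
  motion:
    - [5, -3, 5, 0.027, 0.005, -0.016, 50]
    - [5, -3, 5, 0.027, 0.005, -0.016, 50]
    - [5, -3, 5, 0.027, 0.005, -0.016, 10]
    - [5, -3, 5, 0.027, 0.005, -0.016, 10]
    - [5, -3, 5, 0.027, 0.005, -0.016, 10]
    - [5, -3, 5, 0.027, 0.005, -0.016, 10]
  grip_force: 35

```text
time: 44.9
eef_pos: [0.4148, -0.1119, 0.1894]
tcp_rot: [0.486, -0.481, 0.518, -0.514]
wrist_force: [2.8, 40.0, 3.6]
width: 0.0249
```

```bash
python3 arc.py 0 25
```

```text
[ 0.41482207 -0.11187406  0.22442868] 0.02491389093588194 [ 2.77274768 39.95359864  3.55442505] 44.9
q 1.8242604681768113 rad 0.14367825322082617
1.75 [-7.0, -9.0, 0.0]
1.68 [-14.0, -17.0, 0.0]
1.61 [-22.0, -24.0, 0.0]
1.53 [-31.0, -31.0, 0.0]
1.46 [-39.0, -37.0, 0.0]
1.39 [-49.0, -43.0, 0.0]
1.31 [-59.0, -48.0, 0.0]
1.24 [-69.0, -52.0, 0.0]
1.17 [-79.0, -56.0, 0.0]
1.09 [-90.0, -58.0, 0.0]
1.02 [-100.0, -60.0, 0.0]
0.95 [-111.0, -61.0, 0.0]
0.88 [-122.0, -62.0, 0.0]
0.8 [-133.0, -61.0, 0.0]
0.73 [-144.0, -60.0, 0.0]
0.66 [-155.0, -58.0, 0.0]
0.58 [-165.0, -55.0, 1.0]
0.51 [-176.0, -52.0, 1.0]
0.44 [-186.0, -47.0, 1.0]
0.36 [-196.0, -42.0, 1.0]
0.29 [-205.0, -36.0, 1.0]
0.22 [-214.0, -30.0, 1.0]
0.15 [-222.0, -23.0, 1.0]
0.07 [-230.0, -15.0, 1.0]
0.0 [-237.0, -7.0, 1.0]
```

```bash
sed -i 's/PV=np.array(\[.425,.0045,.16\])/PV=np.array([.425,.009,.16])/' h.py; python3 arc.py 0 25
```

```text
[ 0.41482207 -0.11187406  0.22442868] 0.02491389093588194 [ 2.77274768 39.95359864  3.55442505] 44.9
q 1.8419526295095934 rad 0.14735651393864732
1.77 [-7.0, -9.0, 0.0]
1.69 [-14.0, -17.0, 0.0]
1.62 [-22.0, -25.0, 0.0]
1.55 [-30.0, -32.0, 0.0]
1.47 [-39.0, -38.0, 0.0]
1.4 [-49.0, -44.0, 0.0]
1.33 [-58.0, -49.0, 0.0]
1.25 [-69.0, -54.0, 0.0]
1.18 [-79.0, -57.0, 0.0]
1.11 [-90.0, -60.0, 0.0]
1.03 [-101.0, -62.0, 0.0]
0.96 [-112.0, -63.0, 0.0]
0.88 [-123.0, -64.0, 0.0]
0.81 [-134.0, -64.0, 0.0]
0.74 [-145.0, -62.0, 0.0]
0.66 [-155.0, -60.0, 0.0]
0.59 [-166.0, -58.0, 1.0]
0.52 [-177.0, -54.0, 1.0]
0.44 [-187.0, -50.0, 1.0]
0.37 [-197.0, -45.0, 1.0]
0.29 [-206.0, -39.0, 1.0]
0.22 [-215.0, -32.0, 1.0]
0.15 [-223.0, -25.0, 1.0]
0.07 [-231.0, -17.0, 1.0]
0.0 [-239.0, -9.0, 1.0]
```

>>> arm_command:
  motion:
    - [-7, -8, 0, 0, 0, 0, 10]
    - [-14, -16, 0, 0, 0, 0, 10]
    - [-22, -24, 0, 0, 0, 0, 10]
    - [-30, -31, 0, 0, 0, 0, 10]
    - [-39, -37, 0, 0, 0, 0, 10]
    - [-49, -43, 0, 0, 0, 0, 10]

```text
time: 45.5
eef_pos: [0.4188, -0.0641, 0.2341]
tcp_rot: [0.486, -0.481, 0.517, -0.515]
wrist_force: [9.1, -9.2, 3.5]
width: 0.0246
```

```bash
python3 arc.py 0 19
```

```text
[ 0.41875547 -0.06412135  0.26907   ] 0.02459842061591706 [ 9.07525357 -9.15552314  3.51646608] 45.5
q 1.3940822604444896 rad 0.1476677313709377
1.32 [-10.0, -5.0, 0.0]
1.25 [-20.0, -9.0, 0.0]
1.17 [-30.0, -13.0, 0.0]
1.1 [-41.0, -16.0, 0.0]
1.03 [-52.0, -18.0, 0.0]
0.95 [-63.0, -19.0, 0.0]
0.88 [-74.0, -19.0, 0.0]
0.81 [-85.0, -19.0, 0.0]
0.73 [-96.0, -18.0, 0.0]
0.66 [-106.0, -16.0, 0.0]
0.59 [-117.0, -13.0, 0.0]
0.51 [-127.0, -9.0, 0.0]
0.44 [-138.0, -5.0, 0.0]
0.37 [-147.0, -0.0, 0.0]
0.29 [-157.0, 6.0, 0.0]
0.22 [-166.0, 12.0, 0.0]
0.15 [-174.0, 19.0, 0.0]
0.07 [-182.0, 27.0, 0.0]
0.0 [-189.0, 35.0, 0.0]
```

Forces are low now, so I'll go on in chunks.

>>> arm_command:
  motion:
    - [-10, -5, 0, 0, 0, 0, 10]
    - [-20, -9, 0, 0, 0, 0, 10]
    - [-30, -13, 0, 0, 0, 0, 10]
    - [-41, -16, 0, 0, 0, 0, 10]
    - [-52, -18, 0, 0, 0, 0, 10]
    - [-63, -19, 0, 0, 0, 0, 10]
    - [-74, -19, 0, 0, 0, 0, 10]

```text
time: 46.2
eef_pos: [0.4252, 0.0095, 0.2554]
tcp_rot: [-0.487, 0.479, -0.516, 0.517]
wrist_force: [15.2, -5.0, 10.8]
width: 0.025
```

```bash
python3 arc.py 0 12
```

```text
[0.42520322 0.00947148 0.29037889] 0.024963755263391813 [15.21571634 -5.02438016 10.84715084] 46.2
q 0.8705432749064569 rad 0.14937819334542413
0.8 [-11.0, 0.0, 0.0]
0.73 [-22.0, 2.0, 0.0]
0.65 [-32.0, 4.0, 0.0]
0.58 [-43.0, 7.0, -0.0]
0.51 [-53.0, 10.0, -0.0]
0.44 [-63.0, 15.0, -0.0]
0.36 [-73.0, 20.0, -0.0]
0.29 [-82.0, 25.0, -0.0]
0.22 [-91.0, 32.0, -0.0]
0.15 [-99.0, 39.0, -0.0]
0.07 [-107.0, 46.0, -0.0]
0.0 [-114.0, 54.0, -0.0]
```

>>> arm_command:
  motion:
    - [-11, 0, -1, 0, 0, 0, 10]
    - [-22, 2, -1, 0, 0, 0, 10]
    - [-32, 4, -1, 0, 0, 0, 10]
    - [-43, 7, -1, 0, 0, 0, 10]
    - [-53, 10, -1, 0, 0, 0, 10]
    - [-63, 15, -1, 0, 0, 0, 10]
    - [-73, 20, -1, 0, 0, 0, 10]

```text
time: 46.9
eef_pos: [0.4318, 0.083, 0.2378]
tcp_rot: [-0.489, 0.477, -0.514, 0.519]
wrist_force: [23.8, -1.1, 9.6]
width: 0.0248
```

```bash
python3 arc.py 0 5
```

```text
[0.43178187 0.08295254 0.27280961] 0.024832342397429867 [23.82797153 -1.12448213  9.61497263] 46.9
q 0.3608091219656844 rad 0.15121083747867425
0.29 [-9.0, 6.0, -0.0]
0.22 [-18.0, 12.0, -0.0]
0.14 [-26.0, 19.0, -0.0]
0.07 [-34.0, 27.0, -0.0]
0.0 [-41.0, 35.0, -1.0]
```

>>> arm_command:
  motion:
    - [-9, 6, 1, 0, 0, 0, 10]
    - [-18, 12, 2, 0, 0, 0, 10]
    - [-26, 19, 3, 0, 0, 0, 10]
    - [-34, 27, 3, 0, 0, 0, 10]
    - [-40, 34, 3, 0, 0, 0, 10]
    - [-42, 37, 3, 0, 0, 0, 10]
    - [-42, 37, 3, 0, 0, 0, 10]

```text
time: 47.6
eef_pos: [0.4361, 0.1271, 0.202]
tcp_rot: [-0.489, 0.478, -0.515, 0.517]
wrist_force: [-24.9, 19.3, 11.2]
width: 0.0252
```

```bash
python3 arc.py 0 1
```

```text
[0.43609874 0.12714131 0.23695439] 0.02518781260348231 [-24.85171775  19.31176585  11.23698401] 47.6
q -0.016801018277236235 rad 0.15240927320765352
0.0 [2.0, -2.0, 0.0]
```

>>> arm_command:
  motion:
    - [-2, 3, -2, 0, 0, 0, 10]
    - [-2, 3, -2, 0, 0, 0, 10]
    - [0, 0, 0, 0, 0, 0, 60]
    - [0, 0, 0, 0, 0, 0, 60]
    - [0, -20, 0, 0, 0, 0, 60]
    - [0, -70, 0, 0, 0, 0, 60]
    - [0, -120, 0, 0, 0, 0, 60]
    - [0, -150, 0, 0, 0, 0, 60]
    - [-40, -150, 0, 0, 0, 0, 60]
    - [-90, -150, 0, 0, 0, 0, 60]
    - [-140, -150, 0, 0, 0, 0, 60]
    - [-190, -150, 0, 0, 0, 0, 60]
    - [-220, -150, 0, 0, 0, 0, 60]
    - [-220, -150, 0, 0, 0, 0, 60]

```text
time: 49.0
eef_pos: [0.4479, 0.3484, 0.3525]
tcp_rot: [-0.489, 0.479, -0.515, 0.515]
wrist_force: [0.1, -0.2, 0.8]
width: 0.0601
```

Run:
```python
from h import *
p,R,s=tcp();print(p,s['time'],s['wrist_force'],s['width'])
im=ctrl.capture('scene')[80:320,200:440,::-1].copy(); im=cv2.resize(im,None,fx=2.5,fy=2.5,interpolation=cv2.INTER_CUBIC)
cv2.imwrite('pics/e1.png',im)
im=ctrl.capture('top')[120:280,230:500,::-1].copy(); im=cv2.resize(im,None,fx=2.9,fy=2.9,interpolation=cv2.INTER_CUBIC)
cv2.imwrite('pics/e2.png',im)
for q in (0,.1): print(q,proj('top',hpos(q)),proj('scene',hpos(q)))
```

```text
[0.44793673 0.34839842 0.38748228] 49.0 [ 0.11719105 -0.18778999  0.81493172] 0.060136144587597425
0 [261.09638229 244.36671638] [297.41807591 125.45855082]
0.1 [264.97489789 244.38696277] [294.87191601 125.04381739]
```

View pics/e1.png

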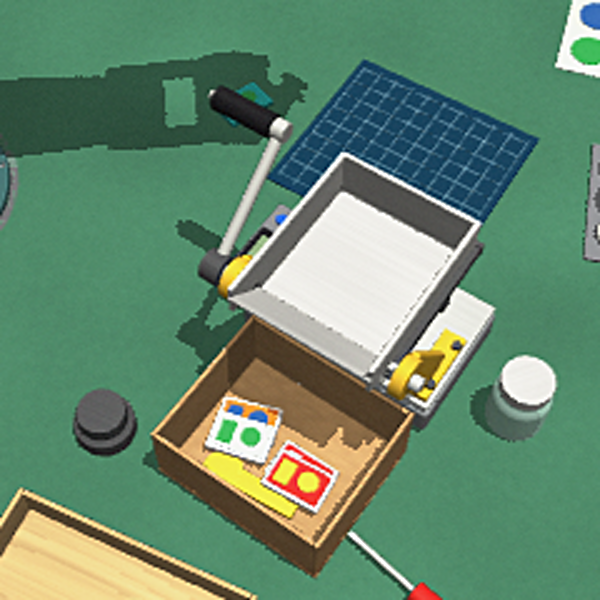

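View pics/e2.png

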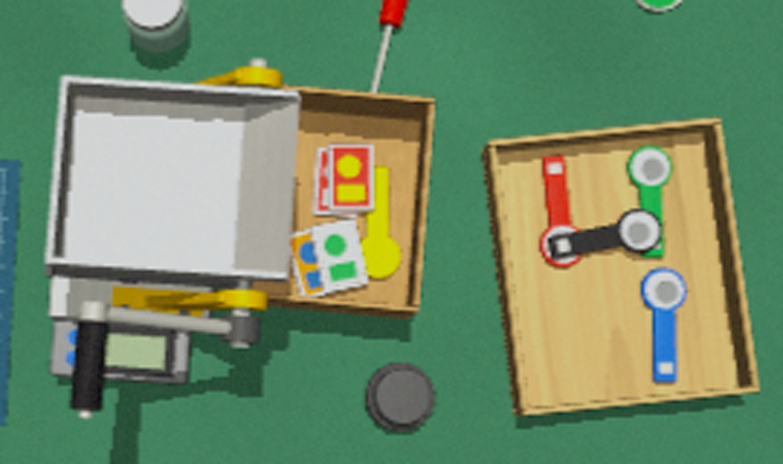

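The top view puts the handle at (261,245), which matches tilt 0. All five pieces are in the carton, four openers are in the crate, and the die, jar and screwdriver have not moved. The gripper is clear of everything.

Run:
```python
from cell import ctrl
print(ctrl.job_done()); print(ctrl.observe()['time'])
```

```text
the job is handed in; nothing more can be done
None
the job is handed in; nothing more can be done
```

I finished the order and handed it in at about 49 s; the interface gives no verdict. I levelled the pan and loaded all four magnets. I moved the black opener across the red and green ones to free the yellow opener, then put the yellow one on the magnets. I then swung the lever to its stop and brought the pan back level.

**Final pictures:** All four magnets and the yellow opener lie in the carton. The handle's position matches a tilt of about 0, and the other four openers are in the crate. The die, jar and screwdriver look unmoved, and the gripper is clear of everything.

**What disagreed or went wrong on the way:**
- **Height reading:** the reported tool height read about 35 mm lower than the true height. My first pinch of the handle missed because of this. I found the offset by touching the mat with shut fingers and corrected for it.
- **Wrist force:** it reached about 75 N while I swung the lever, because the path I commanded ran higher than the handle's true arc. I relaxed, regripped and carried on. That reading was below the 120 N limit.
- **Pivot position:** my first estimate was about 5 mm off in y. I corrected it before the return swing.

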